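# Weigh a drive unit on the balance and slide it home in the lane it belongs in

### The arm

A 6-joint arm with a two-finger parallel gripper is mounted at the origin on the work surface. World frame = base frame: x ahead of the robot, y to its left, z up, the work surface at z = 0. Lengths are in m, angles in degrees, forces in N, time in s.
With the tool pointing down it reaches from about 0.325 to 0.925 m from the base axis. Payload 3.1 kg.
Tool frame: the origin (TCP) lies at the very end of the fingers, on their centre line; the grasp point (between the pads) lies 19 mm behind it; z points along the fingers, y is the direction in which the jaws open and shut (so a half turn about z gives the same grasp; the last joint's range is limited). The gripper opens to 85 mm and grips with 20 to 120 N. Pads are 22 mm wide; open, the fingers measure 114 mm over their backs; the gripper's body (76 mm by 85 mm) begins 54 mm behind the grasp point. The pads swing forward as they close: fully open they stand 13 mm farther back than shut.
Start: joints at [-78.965, 12.427, 92.441, -0, 75.132, -6.429], TCP at [0.188, -0.596, 0.231] pointing down, gripper open.
Joint ranges: [-157.48, 157.48], [-44.54, 120.13], [17.64, 146.25], [-64.5, 244.5], [7.68, 150.69], [-147.95, 147.95]. Speed limits (degrees/s): [159.86, 159.86, 180, 180, 180, 180].

### API

Orientations are given as [roll, pitch, yaw] about the fixed x, y, z axes, in that order (R = Rz(yaw) Ry(pitch) Rx(roll)).
In Python, from bench import bot, viewer gives the robot as it stands.
- The arm moves only by the tool apply_moves, never from a script. Its arguments are lists of equal length, an entry for each row: "dp": the shift along the tool's x, y, z normalised to -1 to 1, where 1 is 75 cm, a list of three; "twist": the turn, a rotation vector about the tool's x, y, z normalised to -1 to 1, where 1 is 45 degrees, a list of three. In form: {"dp": [[x, y, z], ...], "twist": [[rx, ry, rz], ...]}. A call has 1 to 10 rows; each row is the pose to reach, as a shift and turn from the pose commanded when the call began, along the tool's axes at that moment; what a row does not reach only later rows make up. A row lasts 1/12 s, in which the tool goes at most 41.7 mm and 7.16 degrees, less where a joint would pass 70% of its speed; a pose out of reach is approached as far as the arm can. A call with a number of a shift or a turn outside -1 to 1 is refused whole. A call with a gripper value outside its range is refused whole. "jaw" is the closure, from 0 (fully open) to 1 (shut), set as the call begins (left out, the last holds). The fingers move at their own pace and stop on an object; "newtons" is the grip in N (left out, the last holds). Time passes only in rows, so rows that repeat a pose let the fingers close. It gives the time, the measured TCP pose, the force and the opening at its end, in the units of the state.
- bot.observe(): the state, without advancing time (a new reading comes with each control period).
- viewer.read_camera(name): name is "side" or "top"; returns a dict with "pixels" (400x640x3 uint8, red, green, blue), "camera_matrix" (3x3 intrinsics, pixels), "R" (3x3) and "t" (3): a world point X has camera coordinates R X + t. Camera axes: x right, y down, z forward; pixel columns grow to the right and rows downward; lengths in m; the calibration is good to about 2 mm. A picture is of the moment at which its call begins. There is no depth.
- bot.job_done(): hands the job in, once; it reports no verdict.
The state is a dict: "time_s": time; "joints": joint angles; "qvel": joint speeds; "tau": joint torques, N m; "tool_pos": TCP position; "tool_rot": TCP orientation; "wrist_force": force on the tool from outside, world axes, zero at the start; "moment": the same for the moment, N m; "opening": finger opening in m.
Only numpy, scipy, OpenCV 4.12 (cv2) and the standard library are available. Lean on these libraries where they do the work, as an engineer would, in place of code of your own. Each camera call takes 0.05 s, during which the arm holds its last target.

### The job

Weigh the white drive unit that stands on the grey incoming pad: set it gently on the balance pan, let go, and let the beam settle. If the pan sinks below level the motor is fitted, and the unit belongs in the blue lane; if the pan stays above level the housing is empty, and it belongs in the orange lane. Lower it upright onto the floor at the open end of that lane, slide it along up to the stop until it has pushed the stop's yellow pin at least half way in, without ramming it, and let go; leave the other lane's pin, the second unit and everything else on the bench where they are.

Things in the scene. Friction and masses are not known exactly. Their poses are not given: they have to be found in the camera images.
- unit_center (a point): The white drive unit to weigh, on the grey incoming pad, 46 x 46 mm, 70 mm tall: square housing to 58 mm, then a black round coupling 20 mm across. The point is its centre, 35 mm above its underside; z up, x and y square to its sides. With its motor it weighs about 0.36 kg, empty about 0.16 kg (by chance, either); this cannot be seen.
- spare_center (a point): The second white drive unit, a look-alike on a yellow pad, 46 x 46 mm, 70 mm tall: square housing to 58 mm, then a black round coupling 20 mm across. The point is its centre, 35 mm above its underside; z up, x and y square to its sides. Leave it alone.
- floor_blue (a joint): How far the sprung, check-weighing floor of the blue lane has sunk, in m: 0 empty, 0.67 mm per newton on it (about 1.05 mm under an empty unit, 2.35 mm under one with its motor), at most 4.5 mm.
- floor_orange (a joint): How far the sprung, check-weighing floor of the orange lane has sunk, in m: 0 empty, 0.67 mm per newton on it (about 1.05 mm under an empty unit, 2.35 mm under one with its motor), at most 4.5 mm.
- incoming: Grey incoming pad, fixed, 90 x 90 mm, 4 mm thick; origin at the centre of its underside. The unit to weigh stands on it, anywhere within about 15 mm of its centre and at any small turn.
- pan: Round steel balance pan, 90 mm across, carried on one end of the beam and kept level by the linkage. Origin: on the beam's end, 30 mm below the pan's flat upper face; z up. As the beam tilts it moves up and down, about 23 mm either way of level; empty it stands at its upper end. It yields to about 3 N.
- beam (a joint): Tilt of the orange balance beam (130 mm from pivot to pan; a brass counterweight at the other end), in rad: 0 level, positive with the pan below level, range -0.18 to 0.18. Empty it rests at -0.18. An empty housing makes it settle near -0.13, a unit with its motor near +0.13, within about 1 s.
- lane_blue: Blue lane: fixed straight channel, 180 mm along its x, floor 10 mm above the bench, 52 mm wide between blue side walls (tops 26 mm above the bench). Origin: on the bench under its middle. The end at -x, nearer the robot, is open; +x leads to the stop, a dark block 44 mm high (its knob 51 mm) with a yellow pin.
- lane_orange: Orange lane: fixed straight channel, 180 mm along its x, floor 10 mm above the bench, 52 mm wide between orange side walls (tops 26 mm above the bench). Origin: on the bench under its middle. The end at -x, nearer the robot, is open; +x leads to the stop, a dark block 44 mm high (its knob 51 mm) with a yellow pin.
- lane_blue_entry (a point): Point on the blue lane's floor, 45 mm from its middle towards the open end: a good place to set the unit down. The stop was clamped anywhere along the lane and is not measured: the face of its pin (22 mm round, centred 22 mm above the floor), fully out, lies 65 to 87 mm beyond this point in the lane's +x.
- lane_orange_entry (a point): Point on the orange lane's floor, 45 mm from its middle towards the open end: a good place to set the unit down. The stop was clamped anywhere along the lane and is not measured: the face of its pin (22 mm round, centred 22 mm above the floor), fully out, lies 65 to 87 mm beyond this point in the lane's +x.
- pin_blue (a joint): How far the yellow pin of the blue lane's stop has been pushed in, in m along the lane's +x: 0 fully out (as at the start), 0.014 fully in, against a hard end. It slides against a steady drag of about 5 N and stays where it is left (no spring).
- pin_orange (a joint): How far the yellow pin of the orange lane's stop has been pushed in, in m along the lane's +x: 0 fully out (as at the start), 0.014 fully in, against a hard end. It slides against a steady drag of about 5 N and stays where it is left (no spring).
- meter: Yellow hand-held multimeter lying on the bench, 150 x 75 x 42 mm, origin at the centre of its underside. Leave it alone.
- hexkeys: Yellow holder with four steel hex keys, about 115 x 34 x 40 mm, origin under the holder's centre. Leave it alone.
- enclosure: White open plastic enclosure half, 150 x 120 x 70 mm, origin at the centre of its underside. Leave it alone.
- board: Green circuit board with components, 100 x 70 mm, 34 mm high, origin at the centre of its underside. Leave it alone.
- pliers: Pliers with yellow handles lying flat, 160 x 70 x 12 mm, origin near the pivot. Leave them alone.
- driver: Screwdriver with a red handle lying on the bench. Leave it alone.
Mind the look-alikes: they are no part of the job. Leave any brown or pink look-alike of the lane_orange alone.

How it is judged:
By the outcome, as a careful person would: the job done as asked, in the order asked, and still so for the second after the job is handed in, with the robot touching nothing.
It also fails if it takes over 59 s, if anything falls off the work surface, if the arm or the gripper's body presses on something with over 40 N, if the wrist force passes 120 N, or if a joint passes its speed limit or range.

## Working session

There is one attempt and no reset: what is moved stays moved. The work goes in short steps, Python scripts to look and compute and a tool call to move; the robot and the scene stay as the last step left them, time stands still between calls to the robot, and variables do not carry over. Pictures are saved under pics/ and viewed, and the job is handed in when it is done.

Besides the shell and the picture viewer there is one more tool, called after "Call:" as name(argument=value, ...) on one line, values as JSON. apply_moves: Moves the arm, as the interface text tells. Scaled input: -1 to 1 covers 75 cm each way for a shift and 45 degrees each way for a turn. Its arguments: {"type":"object","properties":{"dp":{"type":"array"},"twist":{"type":"array"},"jaw":{"type":"number"},"newtons":{"type":"number"}},"required":["dp","twist"]}

```bash
ls; mkdir -p pics
cat > h.py <<'E'
import numpy as np, cv2
from bench import bot, viewer
def grab(n,f=None):
    c=viewer.read_camera(n)
    if f: cv2.imwrite('pics/'+f,cv2.cvtColor(c['pixels'],cv2.COLOR_RGB2BGR))
    return c
def ray(c,u,v):
    K,R,t=np.array(c['camera_matrix']),np.array(c['R']),np.array(c['t'])
    return -R.T@t, R.T@np.linalg.solve(K,[u,v,1.])
def onz(c,u,v,z):
    o,d=ray(c,u,v); return o+d*(z-o[2])/d[2]
def proj(c,X):
    K,R,t=np.array(c['camera_matrix']),np.array(c['R']),np.array(c['t'])
    p=K@(R@np.array(X)+t); return p[:2]/p[2]
E
python3 - <<'E'
from h import *
for n in('side','top'):
    c=grab(n,n+'0.png'); o,_=ray(c,0,0); print(n,o.round(3),np.round(c['camera_matrix'],1).tolist(),np.round(c['R'],3).tolist())
print(bot.observe())
E
```

```text
pics
side [-0.224  1.123  1.13 ] [[499.8, 0.0, 320.9], [0.0, 499.8, 196.5], [0.0, 0.0, 1.0]] [[-0.829, -0.559, 0.022], [-0.368, 0.516, -0.773], [0.421, -0.649, -0.633]]
top [0.362 0.02  1.249] [[428.3, 0.0, 330.2], [0.0, 428.3, 199.5], [0.0, 0.0, 1.0]] [[-0.004, -1.0, -0.006], [-0.995, 0.004, -0.098], [0.098, 0.006, -0.995]]
{'time_s': 0.1, 'joints': array([-7.89646533e+01,  1.24729158e+01,  9.25199834e+01,  1.64866463e-04,
        7.51318661e+01, -6.43083439e+00]), 'qvel': array([-0.00183674, -0.10259118, -0.16691704,  0.12078322, -0.05142677,
       -0.03242802]), 'tau': array([-9.93567774e-04, -3.98073614e+01, -3.04969060e+01, -1.92819462e-04,
        4.17202682e-03,  1.53188489e-05]), 'tool_pos': array([ 0.18744658, -0.59546003,  0.23008728]), 'tool_rot': array([-1.79876038e+02, -1.41324195e-02,  1.74661234e+01]), 'wrist_force': array([-0.41223302,  0.2564807 , -0.05145699]), 'moment': array([ 0.02892738, -0.01241934, -0.00753401]), 'opening': 0.08540857924150581}
```

View pics/top0.png

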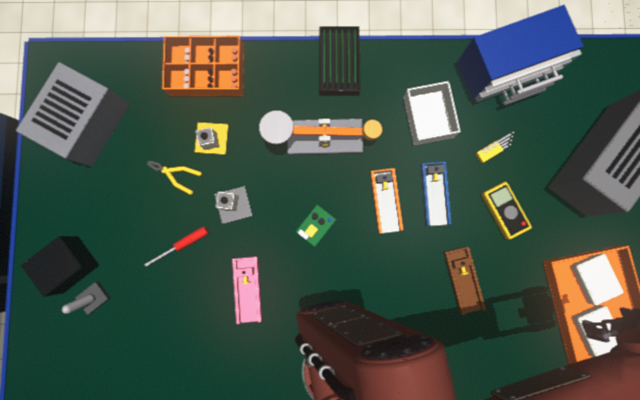

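View pics/side0.png

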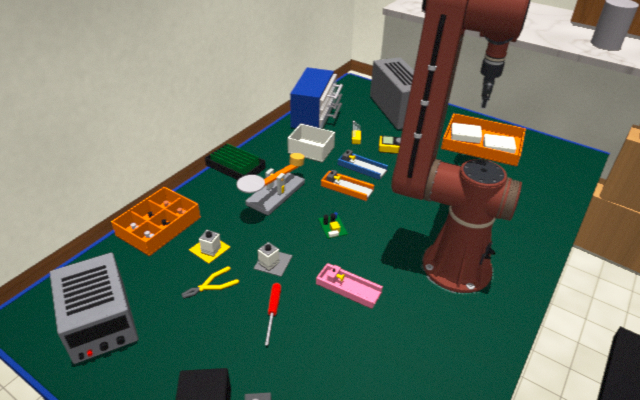

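Top view: the unit is on the grey pad at (228,201), and the spare is on the yellow pad at (208,136). The pan is at (276,127). The orange lane is at (386,200) and the blue lane at (436,193). The look-alike lanes are pink (247,290) and brown (463,280). I choose the grey-pad unit and check it in a close crop.

Run:
```python
import cv2
t=cv2.imread('pics/top0.png'); s=cv2.imread('pics/side0.png')
def cr(im,x,y,w,h,k): return cv2.resize(im[y:y+h,x:x+w],None,fx=k,fy=k,interpolation=cv2.INTER_CUBIC)
cv2.imwrite('pics/c1.png',cr(t,190,110,65,120,5)[:, :])
cv2.imwrite('pics/c2.png',cr(t,365,155,95,85,7))
cv2.imwrite('pics/c3.png',cr(s,185,225,110,55,7))
cv2.imwrite('pics/c4.png',cr(s,310,140,85,65,8))
cv2.imwrite('pics/c5.png',cr(t,250,100,140,60,5))
```

```text
(no output)
```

View pics/c1.png

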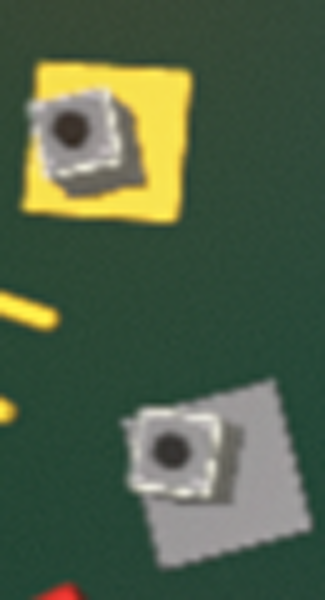

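View pics/c2.png

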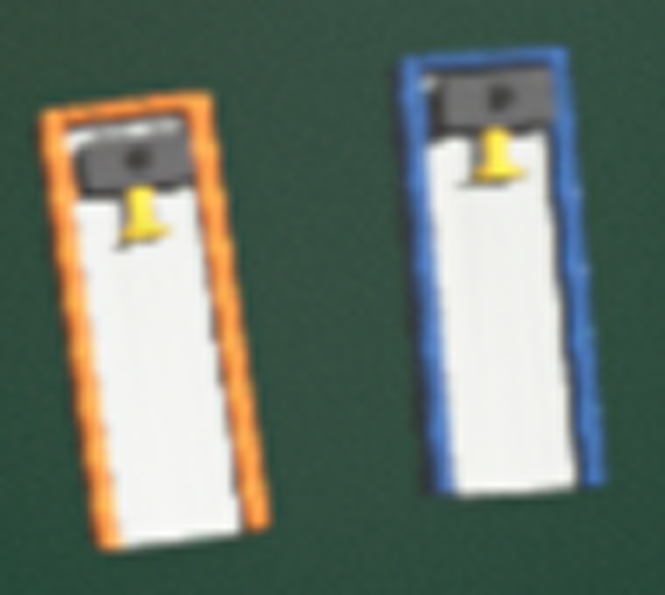

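View pics/c3.png

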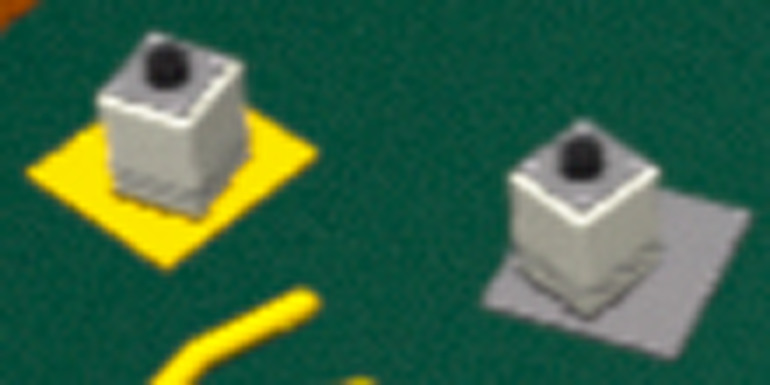

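View pics/c4.png

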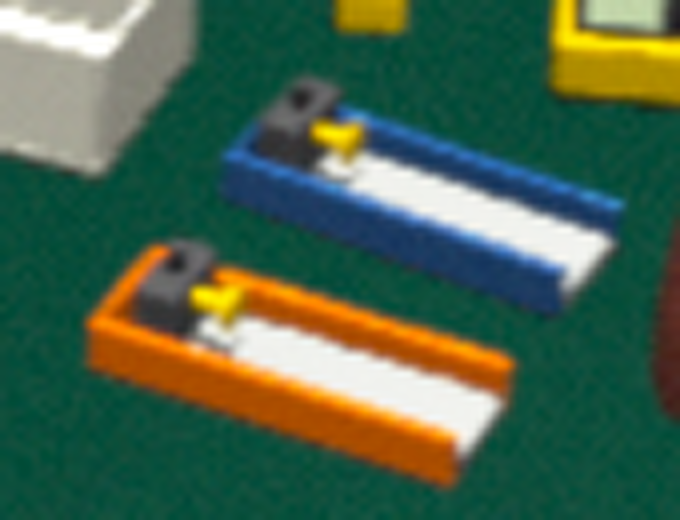

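View pics/c5.png

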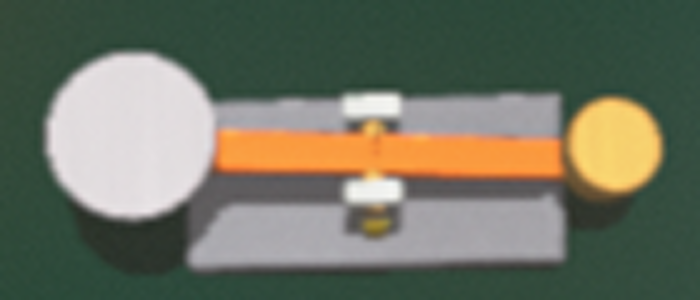

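The crops confirm it: the unit to weigh is on the grey pad (top ~(225,200), side ~(268,248)) and the spare is on the yellow one. Now I'll measure.

```bash
cat > m.py <<'E'
from h import *
def tri(c1,p1,c2,p2):
    o1,d1=ray(c1,*p1);o2,d2=ray(c2,*p2)
    d1/=np.linalg.norm(d1);d2/=np.linalg.norm(d2)
    s=np.linalg.lstsq(np.c_[d1,-d2],o2-o1,rcond=None)[0]
    a,b=o1+s[0]*d1,o2+s[1]*d2
    return (a+b)/2,np.linalg.norm(a-b)
E
python3 - <<'E'
from m import *
T=grab('top','top1.png');S=grab('side','side1.png')
def comp(m,near):
    n,l,st,ce=cv2.connectedComponentsWithStats(m.astype(np.uint8),connectivity=8)
    i=min([k for k in range(1,n) if st[k,4]>15],key=lambda k:np.hypot(*(ce[k]-near)))
    return (l==i).astype(np.uint8),st[i],ce[i]
hT=cv2.cvtColor(T['pixels'],cv2.COLOR_RGB2HSV).astype(int);hS=cv2.cvtColor(S['pixels'],cv2.COLOR_RGB2HSV).astype(int)
# pan
P={}
for nm,h,near in(('T',hT,(276,127)),('S',hS,(250,184))):
    m=(h[...,1]<40)&(h[...,2]>150)
    k,st,ce=comp(m,near)
    cs=max(cv2.findContours(k,cv2.RETR_EXTERNAL,cv2.CHAIN_APPROX_NONE)[0],key=len)
    e=cv2.fitEllipse(cs); print('pan',nm,st,ce.round(2),np.round(e[0],2),np.round(e[1],2)); P[nm]=e[0]
print('pan3d',tri(T,P['T'],S,P['S']))
for z in (.08,.1,.12,.14): print(z,onz(T,*P['T'],z).round(4),onz(S,*P['S'],z).round(4))
# coupling
for nm,h,near in(('T',hT,(224,200)),('S',hS,(268,248))):
    m=(h[...,2]<75)&(h[...,1]<90)
    sub=np.zeros_like(m);x,y=near;sub[y-8:y+8,x-8:x+8]=1
    k,st,ce=comp(m&sub,near);print('coup',nm,st,ce.round(2));P['c'+nm]=ce
print('coup3d',tri(T,P['cT'],S,P['cS']), onz(T,*P['cT'],.072))
# unit corners
f=lambda x,y,s,ox,oy:((x+.5)/s-.5+ox,(y+.5)/s-.5+oy)
c=[onz(T,*f(x,y,5,190,110),.062) for x,y in((138,408),(222,411),(214,497),(130,487))]
c=np.array(c);print(c.round(4),c.mean(0).round(4))
print([np.degrees(np.arctan2(*(c[(i+1)%4]-c[i])[[1,0]])).round(1) for i in range(4)],[np.linalg.norm(c[(i+1)%4]-c[i]).round(4) for i in range(4)])
# lanes
for nm,lo,hi,near in(('orange',8,16,(386,200)),('blue',100,118,(436,193))):
    m=(hT[...,0]>=lo)&(hT[...,0]<=hi)&(hT[...,1]>140)&(hT[...,2]>90)
    sub=np.zeros_like(m);x,y=near;sub[y-50:y+50,x-25:x+25]=1
    k,st,ce=comp(m&sub,near)
    ys,xs=np.nonzero(m&sub)
    w=np.array([onz(T,u,v,.026)[:2] for u,v in zip(xs,ys)],np.float32)
    r=cv2.minAreaRect(w*1000);print(nm,st,r, cv2.boxPoints(r).round(1).tolist())
E
```

```text
pan T [ 259  111  102   33 1281] [292.72 125.37] [305.85 128.7 ] [ 30.38 111.57]
pan S [237 175  32  27 527] [252.53 186.51] [252.14 186.8 ] [24.4  29.38]
pan3d (array([0.70076178, 0.10522778, 0.04934956]), np.float64(0.035782147699511026))
0.08 [0.6765 0.094  0.08  ] [0.6928 0.1386 0.08  ]
0.1 [0.6711 0.0928 0.1   ] [0.6753 0.1574 0.1   ]
0.12 [0.6657 0.0915 0.12  ] [0.6579 0.1761 0.12  ]
0.14 [0.6604 0.0902 0.14  ] [0.6404 0.1948 0.14  ]
coup T [221 197   6   6  29] [223.72 199.72]
coup S [265 245   6   6  30] [267.67 247.57]
coup3d (array([0.47957461, 0.32287876, 0.06528679]), np.float64(0.0008095795657038055)) [0.47926266 0.32137207 0.072     ]
[[0.5043 0.3427 0.062 ]
 [0.5024 0.2956 0.062 ]
 [0.4542 0.2992 0.062 ]
 [0.46   0.3462 0.062 ]] [0.4802 0.3209 0.062 ]
[np.float64(-92.3), np.float64(175.8), np.float64(83.0), np.float64(-4.5)] [np.float64(0.0471), np.float64(0.0483), np.float64(0.0473), np.float64(0.0444)]
orange [371 168  32  66 416] ((480.86822509765625, -133.42010498046875), (182.162841796875, 71.66950225830078), 6.983909606933594) [[386.1000061035156, -108.9000015258789], [394.79998779296875, -180.10000610351562], [575.5999755859375, -157.89999389648438], [566.9000244140625, -86.80000305175781]]
blue [445 171   6  53 118] ((500.85894775390625, -276.42120361328125), (177.11961364746094, 68.42301177978516), 3.403021812438965) [[410.3999938964844, -247.5], [414.5, -315.79998779296875], [591.2999877929688, -305.29998779296875], [587.2000122070312, -237.0]]
```

Run:
```python
from m import *
T=viewer.read_camera('top');S=viewer.read_camera('side')
def ell(c,x0,x1,y0,y1,lo,sat):
    h=cv2.cvtColor(c['pixels'],cv2.COLOR_RGB2HSV).astype(int)
    m=np.zeros(h.shape[:2],np.uint8);m[y0:y1,x0:x1]=((h[...,2]>lo)&(h[...,1]<sat))[y0:y1,x0:x1]
    m=cv2.morphologyEx(m,cv2.MORPH_OPEN,np.ones((3,3),np.uint8))
    cs=max(cv2.findContours(m,cv2.RETR_EXTERNAL,cv2.CHAIN_APPROX_NONE)[0],key=len)
    e=cv2.fitEllipse(cs);print(e,cv2.boundingRect(cs));return e[0]
a=ell(T,255,294,105,148,185,40);b=ell(S,230,268,170,196,180,40)
print(tri(T,a,S,b))
# pan diameter check vs z
for z in(.08,.1,.12):print(z,onz(T,*a,z).round(4),onz(S,*b,z).round(4),np.linalg.norm(onz(T,a[0]-17,a[1],z)-onz(T,a[0]+17,a[1],z)))
s=cv2.imread('pics/side1.png')
cv2.imwrite('pics/c6.png',cv2.resize(s[145:215,225:310],None,fx=8,fy=8,interpolation=cv2.INTER_CUBIC))
# floor masks
for nm,x,y in(('orange',386,205),('blue',436,200)):
    h=cv2.cvtColor(T['pixels'],cv2.COLOR_RGB2HSV).astype(int)
    m=np.zeros(h.shape[:2],np.uint8);m[y-20:y+40,x-20:x+20]=((h[...,2]>150)&(h[...,1]<50))[y-20:y+40,x-20:x+20]
    ys,xs=np.nonzero(m);w=np.array([onz(T,u,v,.010)[:2] for u,v in zip(xs,ys)],np.float32)
    # centerline per row
    C=[];
    for r in range(ys.min()+1,ys.max()-3):
        q=xs[ys==r];C.append(onz(T,q.mean(),r,.01)[:2])
    C=np.array(C);p=np.polyfit(C[:,0],C[:,1],1);print(nm,'axis yaw',np.degrees(np.arctan(p[0])),'y at x=.42,.5',np.polyval(p,[.42,.5]),'open end x',onz(T,x,ys.max()+.5,.01))
    # pin
    m=np.zeros(h.shape[:2],np.uint8);m[y-35:y+10,x-20:x+20]=((h[...,0]>20)&(h[...,0]<35)&(h[...,1]>120)&(h[...,2]>120))[y-35:y+10,x-20:x+20]
    ys,xs=np.nonzero(m);print('pin',xs.min(),xs.max(),ys.min(),ys.max(),onz(T,xs[ys==ys.max()].mean(),ys.max()+.5,.032))
```

```text
((275.9534912109375, 126.5566177368164), (31.299327850341797, 32.279571533203125), 82.9014892578125) (260, 111, 33, 32)
((250.19410705566406, 182.91944885253906), (15.773408889770508, 26.293725967407227), 85.7907943725586) (237, 175, 27, 17)
(array([0.6699271 , 0.17105616, 0.12740406]), np.float64(0.00029714043556259645))
0.08 [0.6831 0.1775 0.08  ] [0.712 0.126 0.08 ] 0.09498794147284756
0.1 [0.6776 0.1748 0.1   ] [0.6942 0.145  0.1   ] 0.0933626905233601
0.12 [0.6721 0.1721 0.12  ] [0.6764 0.164  0.12  ] 0.09173743957387272
orange axis yaw 7.021666800744507 y at x=.42,.5 [-0.14295768 -0.13310421] open end x [ 0.38842672 -0.13315413  0.01      ]
pin 383 387 181 188 [ 0.51345374 -0.12965708  0.032     ]
blue axis yaw 3.432129944324858 y at x=.42,.5 [-0.28332973 -0.27853183] open end x [ 0.40799938 -0.27759599  0.01      ]
pin 433 438 173 180 [ 0.53587679 -0.27162673  0.032     ]
```

View pics/c6.png

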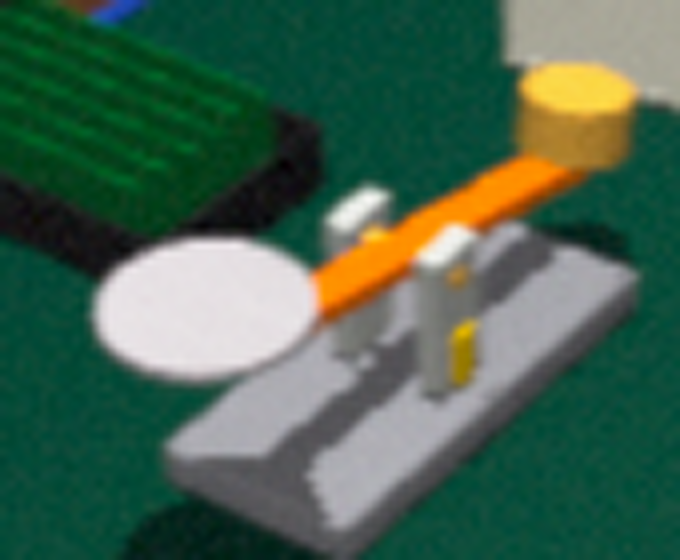

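The pan face is at (0.670, 0.171, 0.127) at its upper end. The views agree to 0.3 mm and the diameter comes out at 91 mm. The unit is at about (0.4795, 0.3215) with yaw about −4.5° and measured side about 47 mm. The lane axes have yaw 7.0° (orange) and 3.4° (blue), and both pin faces fall inside their given range. Next is a move-calculation helper, then the approach.

```bash
cat > g.py <<'E'
import sys,json,os,numpy as np
# usage: g.py x y z yaw  -> numbers for one call; commanded pose tracked
f='cmd.json'
c=json.load(open(f)) if os.path.exists(f) else [.188,-.596,.231,17.466]
for a in sys.argv[1:]:
    x,y,z,w=map(float,a.split(','))
    p=np.radians(c[3]);d=np.array([x,y,z])-c[:3]
    t=np.array([np.cos(p)*d[0]+np.sin(p)*d[1],np.sin(p)*d[0]-np.cos(p)*d[1],-d[2]])/.75
    t=t.round(4);r=round(-(w-c[3])/45,4)
    print('dp',t.tolist(),'twist',r,'rows>=',int(np.ceil(max(np.linalg.norm(t)*750/41.7,abs(r)*45/7.16))))
    m=t*.75
    c=[c[0]+np.cos(p)*m[0]+np.sin(p)*m[1],c[1]+np.sin(p)*m[0]-np.cos(p)*m[1],c[2]-m[2],c[3]-45*r]
json.dump(c,open(f,'w'));print(np.round(c,4).tolist())
E
python3 g.py .40,-.28,.231,17.466 .45,.1,.231,7 .4795,.3215,.15,-4.5
```

```text
dp [0.3961, -0.3171, -0.0] twist -0.0 rows>= 10
dp [0.2157, -0.4633, -0.0] twist 0.2326 rows>= 10
dp [0.075, -0.2883, 0.108] twist 0.2555 rows>= 6
[0.4795, 0.3215, 0.15, -4.4985]
```

Call:
apply_moves(dp=[[0.3961,-0.3171,0],[0.3961,-0.3171,0],[0.3961,-0.3171,0],[0.3961,-0.3171,0],[0.3961,-0.3171,0],[0.3961,-0.3171,0],[0.3961,-0.3171,0],[0.3961,-0.3171,0],[0.3961,-0.3171,0],[0.3961,-0.3171,0]], twist=[[0,0,0],[0,0,0],[0,0,0],[0,0,0],[0,0,0],[0,0,0],[0,0,0],[0,0,0],[0,0,0],[0,0,0]], jaw=0)

```text
time_s: 1.13
tool_pos: [0.4022, -0.2749, 0.2314]
tool_rot: [-179.9, -0.2, 17.8]
wrist_force: [0.3, 0.2, -0.1]
opening: 0.0855
```

Call:
apply_moves(dp=[[0.2157,-0.4633,0],[0.2157,-0.4633,0],[0.2157,-0.4633,0],[0.2157,-0.4633,0],[0.2157,-0.4633,0],[0.2157,-0.4633,0],[0.2157,-0.4633,0],[0.2157,-0.4633,0],[0.2157,-0.4633,0],[0.2157,-0.4633,0]], twist=[[0,0,0.2326],[0,0,0.2326],[0,0,0.2326],[0,0,0.2326],[0,0,0.2326],[0,0,0.2326],[0,0,0.2326],[0,0,0.2326],[0,0,0.2326],[0,0,0.2326]])

```text
time_s: 1.97
tool_pos: [0.4498, 0.1042, 0.2317]
tool_rot: [-179.9, -0.1, 7.3]
wrist_force: [0.3, -0.4, 0.8]
opening: 0.0853
```

Call:
apply_moves(dp=[[0.075,-0.2883,0.108],[0.075,-0.2883,0.108],[0.075,-0.2883,0.108],[0.075,-0.2883,0.108],[0.075,-0.2883,0.108],[0.075,-0.2883,0.108],[0.075,-0.2883,0.108],[0.075,-0.2883,0.108],[0.075,-0.2883,0.108]], twist=[[0,0,0.2555],[0,0,0.2555],[0,0,0.2555],[0,0,0.2555],[0,0,0.2555],[0,0,0.2555],[0,0,0.2555],[0,0,0.2555],[0,0,0.2555]])

```text
time_s: 2.72
tool_pos: [0.4794, 0.3202, 0.1501]
tool_rot: [179.9, 0.0, -4.5]
wrist_force: [0.4, -0.5, -0.3]
opening: 0.0852
```

Run:
```python
from h import *
s=grab('side','side2.png')['pixels'];t=grab('top','top2.png')['pixels']
a=cv2.resize(s[140:290,190:350],(640,600));cv2.imwrite('pics/s2c.png',a[...,::-1])
o=bot.observe();print(o['time_s'],o['tool_pos'],o['tool_rot'],o['wrist_force'])
```

```text
2.8167 [0.4797908  0.31990443 0.15101727] [ 1.79995945e+02 -5.54578917e-02 -4.59127047e+00] [ 0.40238056  0.47421284 -0.26057202]
```

View pics/s2c.png

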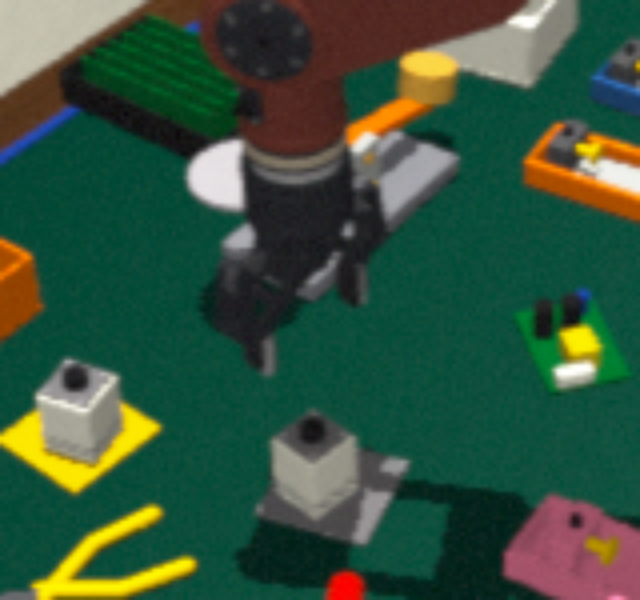

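The side crop shows the open fingers centred above the unit (crop ~(313,450)), with a clear path down. I'll descend and grip.

```bash
python3 g.py .4795,.3215,.028,-4.5
```

```text
dp [-0.0, 0.0, 0.1627] twist 0.0 rows>= 3
[0.4795, 0.3215, 0.028, -4.4985]
```

Call:
apply_moves(dp=[[0,0,0.04],[0,0,0.08],[0,0,0.12],[0,0,0.1427],[0,0,0.1627],[0,0,0.1627],[0,0,0.1627]], twist=[[0,0,0],[0,0,0],[0,0,0],[0,0,0],[0,0,0],[0,0,0],[0,0,0]])

```text
time_s: 3.4
tool_pos: [0.4791, 0.32, 0.0284]
tool_rot: [180.0, 0.0, -4.6]
wrist_force: [0.0, 0.3, 0.3]
opening: 0.0855
```

Call:
apply_moves(dp=[[0,0,0],[0,0,0],[0,0,0],[0,0,0],[0,0,0],[0,0,0],[0,0,0],[0,0,0],[0,0,0],[0,0,0]], twist=[[0,0,0],[0,0,0],[0,0,0],[0,0,0],[0,0,0],[0,0,0],[0,0,0],[0,0,0],[0,0,0],[0,0,0]], jaw=1, newtons=30)

```text
time_s: 4.23
tool_pos: [0.4806, 0.3219, 0.0302]
tool_rot: [-179.9, -0.2, -4.5]
wrist_force: [-0.1, -1.0, 5.9]
opening: 0.0462
```

Run:
```python
from h import *
s=grab('side','side3.png')['pixels']
a=cv2.resize(s[140:290,190:350],(640,600));cv2.imwrite('pics/s3c.png',a[...,::-1])
o=bot.observe();print(o['time_s'],o['tool_pos'],o['tool_rot'],o['wrist_force'],o['opening'])
```

```text
4.2833 [0.48062507 0.32196862 0.03026696] [-1.79926059e+02 -1.63908264e-01 -4.48494113e+00] [ 0.06835366 -2.15563889  6.92887765] 0.04601143969044269
```

View pics/s3c.png

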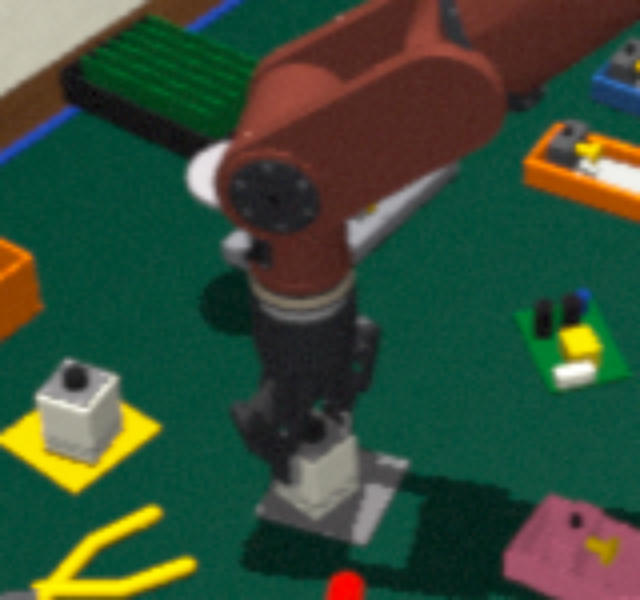

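The fingers hold the unit at a 46 mm opening, and it still sits on the pad at crop ~(320,470). I'll lift it and carry it over the pan.

```bash
python3 g.py .4795,.3215,.21,-4.5 .670,.171,.21,0
```

```text
dp [-0.0, 0.0, -0.2427] twist 0.0 rows>= 5
dp [0.2689, 0.1801, 0.0] twist -0.1 rows>= 6
[0.67, 0.171, 0.21, 0.0015]
```

Call:
apply_moves(dp=[[0,0,-0.02],[0,0,-0.05],[0,0,-0.1],[0,0,-0.15],[0,0,-0.2],[0,0,-0.23],[0,0,-0.2427],[0,0,-0.2427]], twist=[[0,0,0],[0,0,0],[0,0,0],[0,0,0],[0,0,0],[0,0,0],[0,0,0],[0,0,0]])

```text
time_s: 4.95
tool_pos: [0.4806, 0.3222, 0.2133]
tool_rot: [-179.8, -0.3, -4.5]
wrist_force: [0.3, 0.2, -1.3]
opening: 0.0462
```

Run:
```python
from h import *
o=bot.observe();print(o['time_s'],o['tool_pos'],o['tool_rot'],o['wrist_force'],o['opening'])
```

```text
4.95 [0.48063492 0.32220793 0.21334458] [-179.82412684   -0.28533418   -4.4869532 ] [ 0.29889839  0.23150134 -1.30191325] 0.04616023198999879
```

Call:
apply_moves(dp=[[0.045,0.03,0],[0.09,0.06,0],[0.135,0.09,0],[0.18,0.12,0],[0.22,0.15,0],[0.25,0.168,0],[0.2689,0.1801,0],[0.2689,0.1801,0],[0.2689,0.1801,0],[0.2689,0.1801,0]], twist=[[0,0,0],[0,0,-0.05],[0,0,-0.1],[0,0,-0.1],[0,0,-0.1],[0,0,-0.1],[0,0,-0.1],[0,0,-0.1],[0,0,-0.1],[0,0,-0.1]])

```text
time_s: 5.78
tool_pos: [0.6675, 0.1711, 0.2072]
tool_rot: [180.0, 0.3, 0.0]
wrist_force: [-1.2, -0.8, -1.9]
opening: 0.046
```

Run:
```python
from h import *
s=grab('side','side4.png')['pixels']
t=grab('top','top4.png')['pixels']
a=cv2.resize(s[120:240,190:350],(800,600));cv2.imwrite('pics/s4c.png',a[...,::-1])
for i in range(3):
  o=bot.observe();print(o['time_s'],o['tool_pos'],o['tool_rot'],o['wrist_force'],o['opening'])
```

```text
5.8833 [0.66790587 0.17179768 0.20874951] [1.79998345e+02 1.69672446e-01 7.67185672e-02] [ 0.01307145 -0.18865203 -1.98463786] 0.04610175619939007
5.8833 [0.66790587 0.17179768 0.20874951] [1.79998345e+02 1.69672446e-01 7.67185672e-02] [ 0.01307145 -0.18865203 -1.98463786] 0.04610175619939007
5.8833 [0.66790587 0.17179768 0.20874951] [1.79998345e+02 1.69672446e-01 7.67185672e-02] [ 0.01307145 -0.18865203 -1.98463786] 0.04610175619939007
```

View pics/s4c.png

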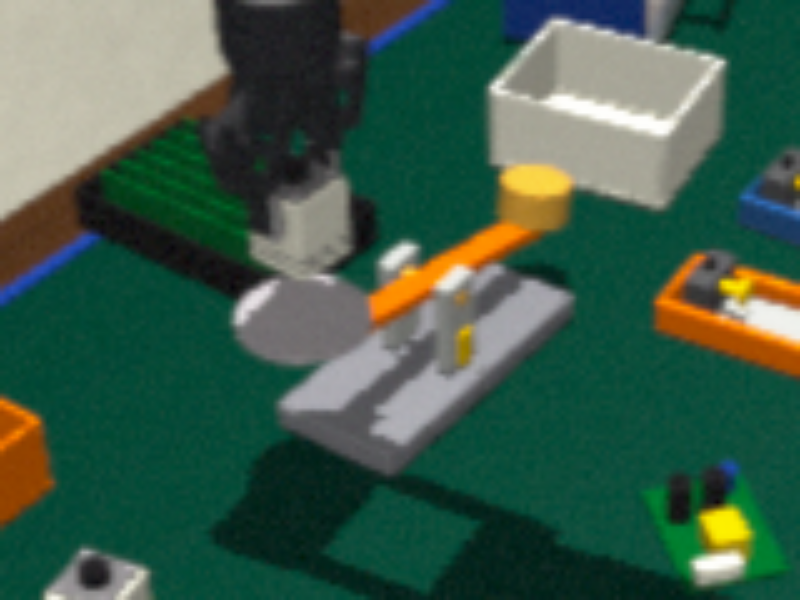

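View pics/top4.png

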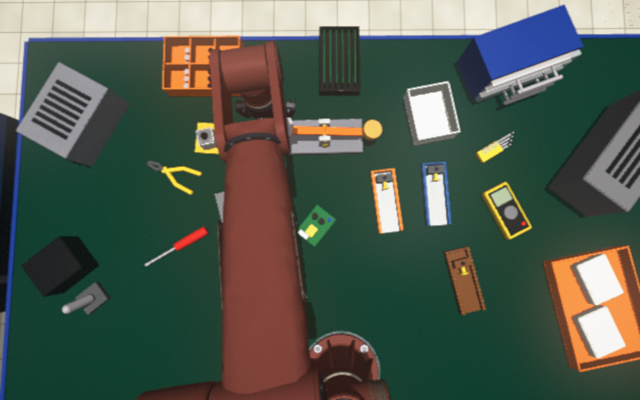

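The held unit (crop ~(300,225)) is directly above the pan (crop ~(300,320)), with the spare clear of it. I'll lower to just above the pan, then creep down.

```bash
python3 g.py .671,.171,.159,0 .671,.171,.147,0
```

```text
dp [0.0014, 0.0, 0.068] twist 0.0 rows>= 2
dp [-0.0, 0.0, 0.016] twist 0.0 rows>= 1
[0.671, 0.171, 0.147, 0.0015]
```

Call:
apply_moves(dp=[[0.001,0,0.02],[0.001,0,0.04],[0.001,0,0.055],[0.0013,0,0.064],[0.0013,0,0.068],[0.0013,0,0.068],[0.0013,0,0.068]], twist=[[0,0,0],[0,0,0],[0,0,0],[0,0,0],[0,0,0],[0,0,0],[0,0,0]])

```text
time_s: 6.47
tool_pos: [0.6707, 0.1708, 0.1593]
tool_rot: [180.0, -0.0, -0.0]
wrist_force: [0.3, -1.4, -0.7]
opening: 0.046
```

Call:
apply_moves(dp=[[0,0,0.002],[0,0,0.004],[0,0,0.006],[0,0,0.008],[0,0,0.01],[0,0,0.012],[0,0,0.014],[0,0,0.016],[0,0,0.016],[0,0,0.016]], twist=[[0,0,0],[0,0,0],[0,0,0],[0,0,0],[0,0,0],[0,0,0],[0,0,0],[0,0,0],[0,0,0],[0,0,0]])

```text
time_s: 7.3
tool_pos: [0.6705, 0.1708, 0.1471]
tool_rot: [180.0, 0.0, -0.0]
wrist_force: [0.4, 1.3, 0.3]
opening: 0.0459
```

Run:
```python
from h import *
s=grab('side','side5.png')['pixels']
a=cv2.resize(s[140:230,210:330],(800,600));cv2.imwrite('pics/s5c.png',a[...,::-1])
o=bot.observe();print(o['time_s'],o['tool_pos'],o['tool_rot'],o['wrist_force'],o['opening'])
```

```text
7.35 [0.67051827 0.17076097 0.1472685 ] [ 1.79994450e+02  7.80914519e-03 -4.67599761e-04] [ 0.23677157  0.84522109 -0.35093606] 0.04606937965580022
```

View pics/s5c.png

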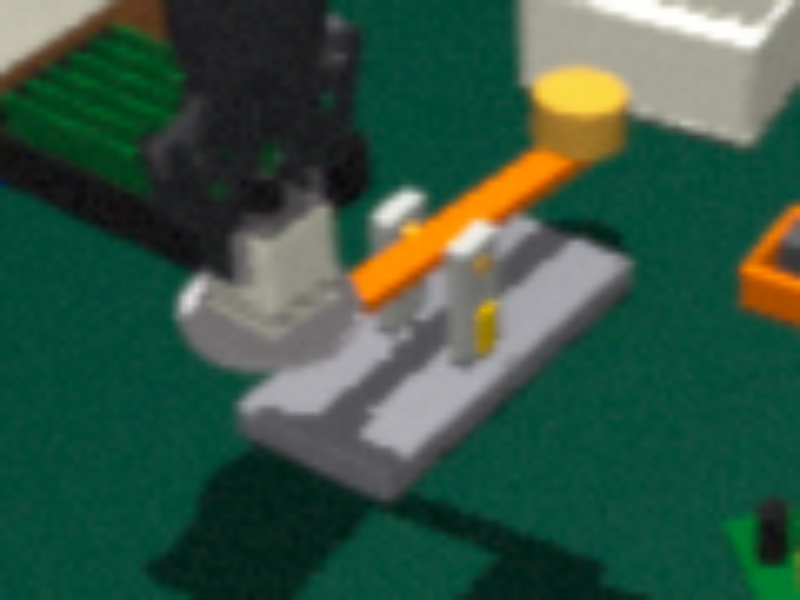

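The unit looks to be on or just touching the pan, which is still near its upper end. I'll lower a further 6 mm to confirm contact.

```bash
python3 g.py .671,.171,.141,0
```

```text
dp [-0.0, 0.0, 0.008] twist 0.0 rows>= 1
[0.671, 0.171, 0.141, 0.0015]
```

Call:
apply_moves(dp=[[0,0,0.002],[0,0,0.004],[0,0,0.006],[0,0,0.008],[0,0,0.008],[0,0,0.008],[0,0,0.008]], twist=[[0,0,0],[0,0,0],[0,0,0],[0,0,0],[0,0,0],[0,0,0],[0,0,0]])

```text
time_s: 7.93
tool_pos: [0.6705, 0.1708, 0.1413]
tool_rot: [180.0, 0.0, 0.0]
wrist_force: [-0.2, 1.2, 0.7]
opening: 0.0455
```

Run:
```python
from h import *
s=grab('side','side6.png')['pixels']
a=cv2.resize(s[140:230,210:330],(800,600));cv2.imwrite('pics/s6c.png',a[...,::-1])
o=bot.observe();print(o['time_s'],o['tool_pos'],o['tool_rot'],o['wrist_force'],o['opening'])
```

```text
7.9833 [0.67046734 0.17079288 0.14131506] [ 1.79999084e+02  1.64052937e-02 -1.31369599e-03] [0.07234403 0.37458689 0.15278604] 0.045928085658100096
```

View pics/s6c.png

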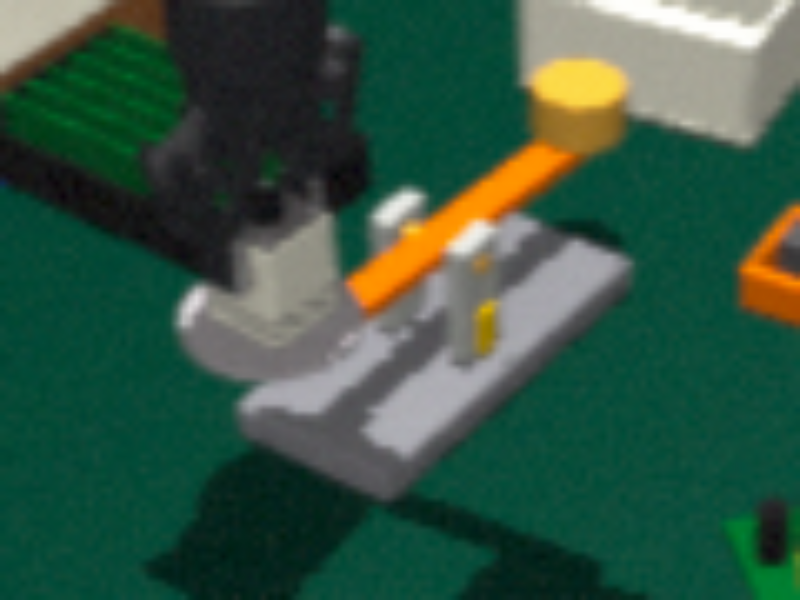

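The pan has sunk a few mm (counterweight raised from crop y≈105 to y≈97), so the unit is seated. I'll release and let the beam settle.

Call:
apply_moves(dp=[[0,0,0],[0,0,0],[0,0,0],[0,0,0],[0,0,0],[0,0,0],[0,0,0],[0,0,0],[0,0,0],[0,0,0]], twist=[[0,0,0],[0,0,0],[0,0,0],[0,0,0],[0,0,0],[0,0,0],[0,0,0],[0,0,0],[0,0,0],[0,0,0]], jaw=0)

```text
time_s: 8.82
tool_pos: [0.6706, 0.1708, 0.1413]
tool_rot: [180.0, -0.0, 0.0]
wrist_force: [0.2, 0.7, -0.1]
opening: 0.0853
```

Call:
apply_moves(dp=[[0,0,0],[0,0,0],[0,0,0],[0,0,0],[0,0,0],[0,0,0],[0,0,0],[0,0,0],[0,0,0],[0,0,0]], twist=[[0,0,0],[0,0,0],[0,0,0],[0,0,0],[0,0,0],[0,0,0],[0,0,0],[0,0,0],[0,0,0],[0,0,0]])

```text
time_s: 9.65
tool_pos: [0.6706, 0.1708, 0.1413]
tool_rot: [180.0, -0.0, -0.0]
wrist_force: [0.1, 0.4, -0.5]
opening: 0.0853
```

Run:
```python
from h import *
s=grab('side','side7.png')['pixels']
a=cv2.resize(s[140:230,210:330],(800,600));cv2.imwrite('pics/s7c.png',a[...,::-1])
o=bot.observe();print(o['time_s'],o['tool_pos'],o['tool_rot'],o['wrist_force'],o['opening'])
```

```text
9.7 [0.67054371 0.17081685 0.14128419] [-1.79999050e+02  2.40211077e-03 -6.71308288e-04] [-0.01641802  0.03973471 -0.37325669] 0.08553123152915945
```

View pics/s7c.png

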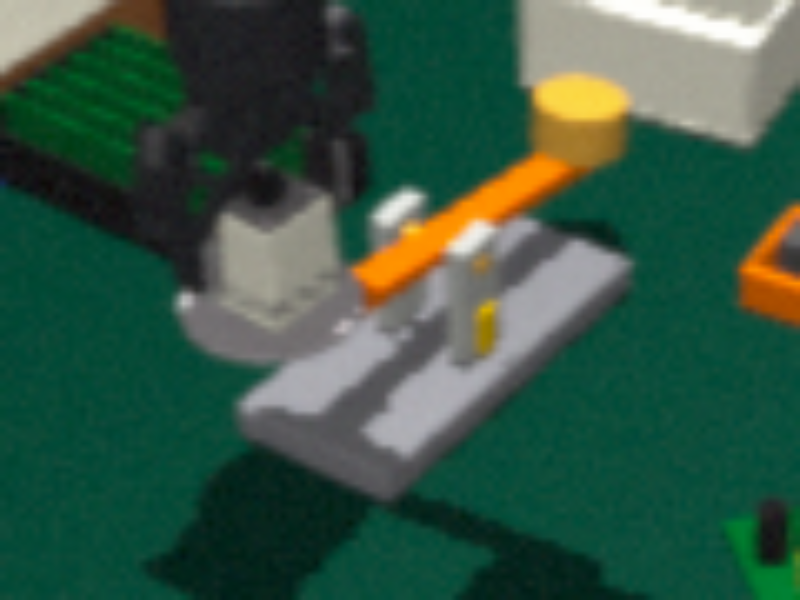

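The beam has settled with the pan clearly above level: the counterweight is low at crop ~(580,100) and the pan sits only slightly below its empty height. That means an empty housing, so it goes in the orange lane, and the lift force of about 1.5–2 N agrees. I'll regrip and check the lane estimate with an overlay in the side view.

```bash
python3 g.py .671,.171,.147,0
python3 - <<'E'
from m import *
for n in('side','top'):
    S=viewer.read_camera(n)
    im=S['pixels'][...,::-1].copy();im=cv2.resize(im,None,fx=8,fy=8,interpolation=cv2.INTER_CUBIC)
    C=np.array([.4809,-.1346]);a=np.radians(7);u=np.array([np.cos(a),np.sin(a)]);v=np.array([-u[1],u[0]])
    P=lambda s,w,z:tuple(((proj(S,[*(C+s*u+w*v),z])+.5)*8).astype(int).tolist())
    for w,z,col in((.026,.026,(255,0,0)),(-.026,.026,(255,0,0)),(-.026,.010,(0,0,255))):
        cv2.line(im,P(-.09,w,z),P(.09,w,z),col,1)
    x,y=P(0,0,.01)
    cv2.imwrite('pics/ov_%s.png'%n,im[y-280:y+280,x-320:x+320])
s=S
E
```

```text
dp [-0.0, 0.0, -0.008] twist 0.0 rows>= 1
[0.671, 0.171, 0.147, 0.0015]
```

View pics/ov_side.png

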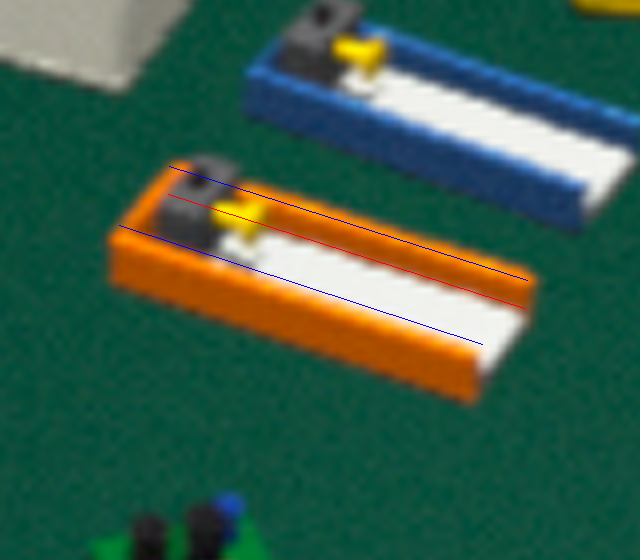

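View pics/ov_top.png

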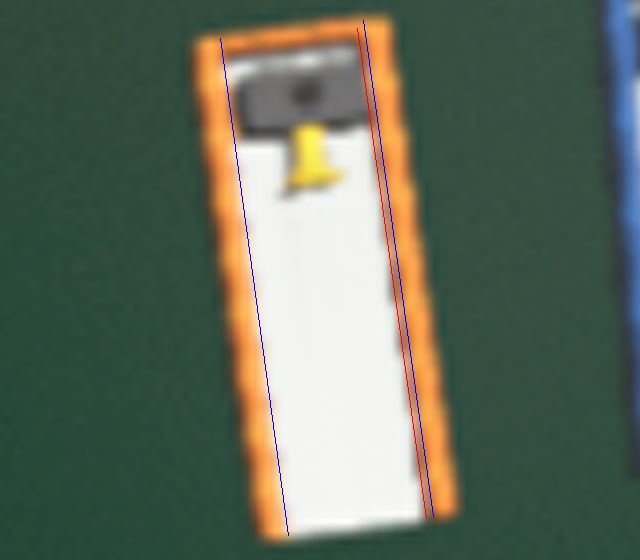

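Run:
```python
from m import *
S=viewer.read_camera('side');T=viewer.read_camera('top')
for z in(.068,.071): print(z,proj(S,[.4795,.322,z]),'seen 267.67 247.57',proj(T,[.4795,.322,z]),'seen 223.72 199.72')
# sensitivity at lane
a=proj(S,[.45,-.135,.026]);print([ (proj(S,[.45+d[0],-.135+d[1],.026+d[2]])-a).round(2) for d in((.003,0,0),(0,.003,0),(0,0,.003))])
a=proj(T,[.45,-.135,.026]);print([ (proj(T,[.45+d[0],-.135+d[1],.026+d[2]])-a).round(2) for d in((.003,0,0),(0,.003,0))])
```

```text
0.068 [267.69696065 246.72955265] seen 267.67 247.57 [223.86595711 199.78077375] seen 223.72 199.72
0.071 [267.65085554 246.01370432] seen 267.67 247.57 [223.59110999 199.67507008] seen 223.72 199.72
[array([-0.71, -0.3 ]), array([-0.43,  0.42]), array([ 0.05, -0.66])]
[array([-0.02, -1.05]), array([-1.05,  0.  ])]
```

Call:
apply_moves(dp=[[0,0,-0.004],[0,0,-0.008],[0,0,-0.008],[0,0,-0.008]], twist=[[0,0,0],[0,0,0],[0,0,0],[0,0,0]])

```text
time_s: 10.23
tool_pos: [0.671, 0.1709, 0.148]
tool_rot: [-180.0, -0.1, 0.0]
wrist_force: [0.7, 0.8, -0.1]
opening: 0.0855
```

Run:
```python
from h import *
s=grab('side','side8.png')['pixels']
a=cv2.resize(s[140:230,210:330],(800,600));cv2.imwrite('pics/s8c.png',a[...,::-1])
```

```text
(no output)
```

View pics/s8c.png

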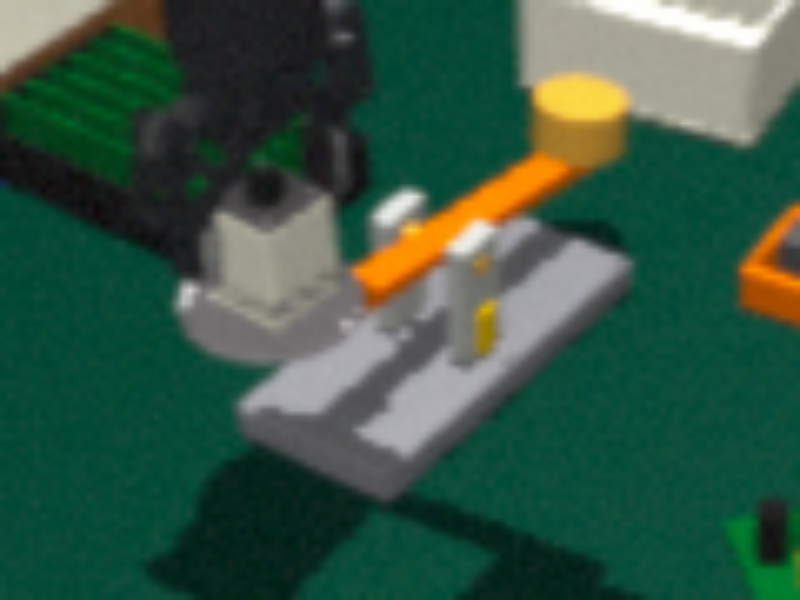

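With the gripper raised 6 mm the beam image is unchanged, so the reading is settled and the pan is above level. The side camera shows the same 1 px vertical bias at the unit's known position, which explains the overlay offset, so I trust the top-view lane fit. Now regrip, lift and carry to the orange lane.

```bash
python3 g.py .671,.171,.215,0 .436,-.1401,.215,7
```

```text
dp [-0.0, 0.0, -0.0907] twist 0.0 rows>= 2
dp [-0.3134, 0.4148, 0.0] twist -0.1555 rows>= 10
[0.436, -0.1401, 0.215, 6.999]
```

Call:
apply_moves(dp=[[0,0,0],[0,0,0],[0,0,0],[0,0,0],[0,0,0],[0,0,0],[0,0,0],[0,0,0],[0,0,0],[0,0,0]], twist=[[0,0,0],[0,0,0],[0,0,0],[0,0,0],[0,0,0],[0,0,0],[0,0,0],[0,0,0],[0,0,0],[0,0,0]], jaw=1, newtons=30)

```text
time_s: 11.12
tool_pos: [0.6705, 0.1707, 0.1473]
tool_rot: [180.0, 0.0, 0.0]
wrist_force: [0.1, -1.5, -0.2]
opening: 0.046
```

Call:
apply_moves(dp=[[0,0,-0.01],[0,0,-0.025],[0,0,-0.045],[0,0,-0.07],[0,0,-0.0907],[0,0,-0.0907],[0,0,-0.0907],[0,0,-0.0907]], twist=[[0,0,0],[0,0,0],[0,0,0],[0,0,0],[0,0,0],[0,0,0],[0,0,0],[0,0,0]])

```text
time_s: 11.78
tool_pos: [0.6703, 0.1708, 0.2153]
tool_rot: [-180.0, 0.0, 0.0]
wrist_force: [-0.2, -0.1, -3.2]
opening: 0.0455
```

Run:
```python
from h import *
s=grab('side','side9.png')['pixels']
a=cv2.resize(s[120:240,190:350],(800,600));cv2.imwrite('pics/s9c.png',a[...,::-1])
o=bot.observe();print(o['time_s'],o['tool_pos'],o['tool_rot'],o['wrist_force'],o['opening'])
```

```text
11.8333 [0.66976507 0.17073586 0.21425523] [1.79986614e+02 1.11871893e-01 8.65757418e-04] [-0.0199006  0.0249413 -2.1703729] 0.04598940266358798
```

View pics/s9c.png

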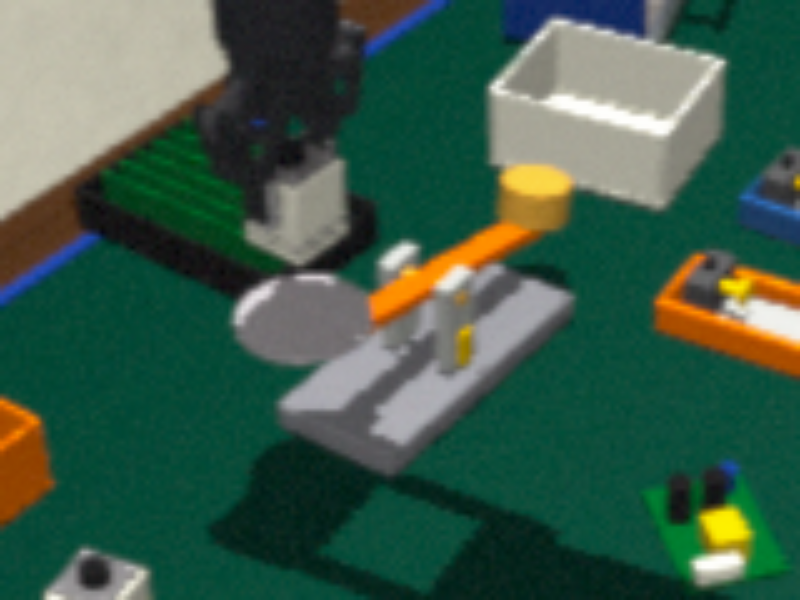

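The unit is held upright and clear of the pan (crop ~(300,220)), at about the same height in the fingers as before. Carrying it to the orange lane entry.

Call:
apply_moves(dp=[[-0.02,0.027,0],[-0.05,0.066,0],[-0.08,0.106,0],[-0.11,0.146,0],[-0.14,0.185,0],[-0.17,0.225,0],[-0.2,0.265,0],[-0.23,0.304,0],[-0.26,0.344,0],[-0.28,0.371,0]], twist=[[0,0,0],[0,0,-0.03],[0,0,-0.06],[0,0,-0.1],[0,0,-0.13],[0,0,-0.1555],[0,0,-0.1555],[0,0,-0.1555],[0,0,-0.1555],[0,0,-0.1555]])

```text
time_s: 12.67
tool_pos: [0.4575, -0.1089, 0.2137]
tool_rot: [-180.0, 0.2, 6.9]
wrist_force: [0.1, -0.4, -0.9]
opening: 0.0456
```

```bash
python3 - <<'E'
import json
# commanded: from (.67100,.1710,yaw .0015) dp -0.28,.371
p=[.671-.28*.75,.171-.371*.75,.215,6.999];json.dump(p,open('cmd.json','w'));print(p)
E
python3 g.py .436,-.1401,.10,7
```

```text
[0.461, -0.10724999999999998, 0.215, 6.999]
dp [-0.0384, 0.0394, 0.1533] twist -0.0 rows>= 3
[0.436, -0.1401, 0.1, 6.999]
```

Call:
apply_moves(dp=[[-0.02,0.02,0.02],[-0.0384,0.0394,0.05],[-0.0384,0.0394,0.08],[-0.0384,0.0394,0.11],[-0.0384,0.0394,0.14],[-0.0384,0.0394,0.1533],[-0.0384,0.0394,0.1533],[-0.0384,0.0394,0.1533],[-0.0384,0.0394,0.1533]], twist=[[0,0,0],[0,0,0],[0,0,0],[0,0,0],[0,0,0],[0,0,0],[0,0,0],[0,0,0],[0,0,0]])

```text
time_s: 13.42
tool_pos: [0.4365, -0.1406, 0.1014]
tool_rot: [179.9, -0.1, 7.0]
wrist_force: [0.5, -0.3, -1.9]
opening: 0.0457
```

Run:
```python
from h import *
s=grab('side','side10.png')['pixels'];t=grab('top','top10.png')['pixels']
a=cv2.resize(s[110:230,290:450],(800,600));cv2.imwrite('pics/s10c.png',a[...,::-1])
a=cv2.resize(t[140:245,330:470],(800,600));cv2.imwrite('pics/t10c.png',a[...,::-1])
o=bot.observe();print(o['time_s'],o['tool_pos'],o['tool_rot'],o['wrist_force'],o['opening'])
```

```text
13.5167 [ 0.43699669 -0.14081207  0.10198673] [ 1.79898411e+02 -1.54602266e-01  7.01558898e+00] [ 0.67248564  0.80028237 -0.91411824] 0.045962731945139564
```

View pics/s10c.png

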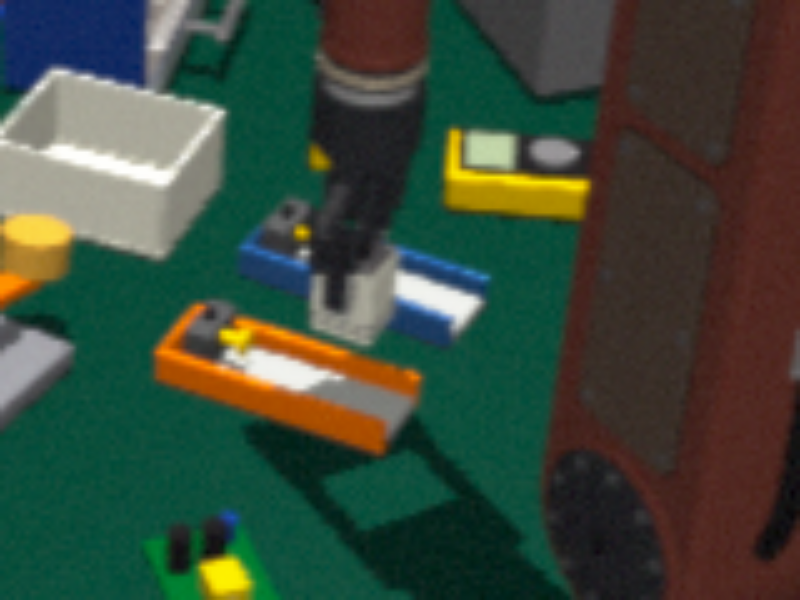

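View pics/t10c.png

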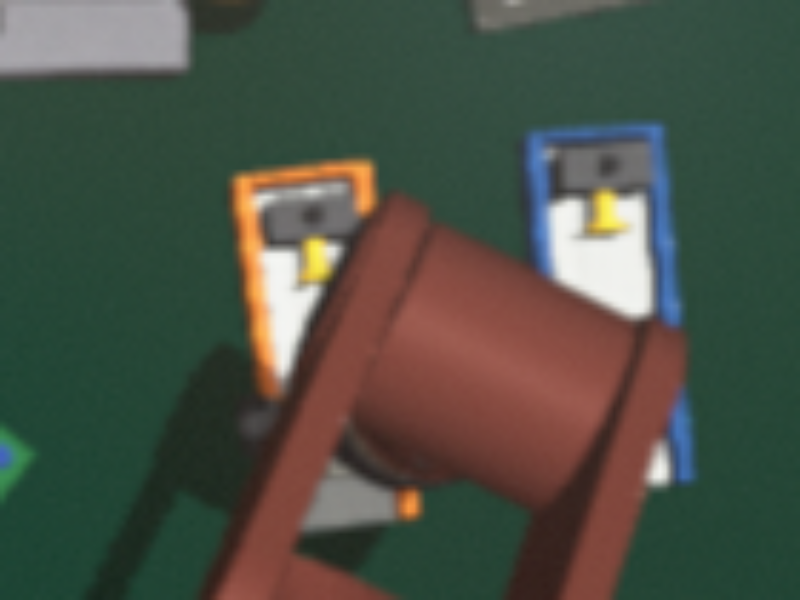

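The unit is above the open half of the orange lane (side crop: unit ~(350,300), lane floor ~(360,390)). I'll lower it to just above the floor, below the wall tops, and look.

```bash
python3 g.py .436,-.1401,.046,7
```

```text
dp [-0.0, 0.0, 0.072] twist -0.0 rows>= 2
[0.436, -0.1401, 0.046, 6.999]
```

Call:
apply_moves(dp=[[0,0,0.02],[0,0,0.04],[0,0,0.055],[0,0,0.065],[0,0,0.072],[0,0,0.072],[0,0,0.072]], twist=[[0,0,0],[0,0,0],[0,0,0],[0,0,0],[0,0,0],[0,0,0],[0,0,0]])

```text
time_s: 14.1
tool_pos: [0.436, -0.1405, 0.0468]
tool_rot: [180.0, -0.0, 7.0]
wrist_force: [-0.3, -1.0, -1.0]
opening: 0.0461
```

Run:
```python
from h import *
s=grab('side','side11.png')['pixels']
a=cv2.resize(s[150:225,310:410],(800,600));cv2.imwrite('pics/s11c.png',a[...,::-1])
o=bot.observe();print(o['time_s'],o['tool_pos'],o['tool_rot'],o['wrist_force'],o['opening'])
```

```text
14.15 [ 0.43630998 -0.1406001   0.04710165] [ 1.79954105e+02 -7.02651325e-02  6.99974641e+00] [ 0.34345893 -0.23268634 -1.25108369] 0.04580508981716102
```

View pics/s11c.png

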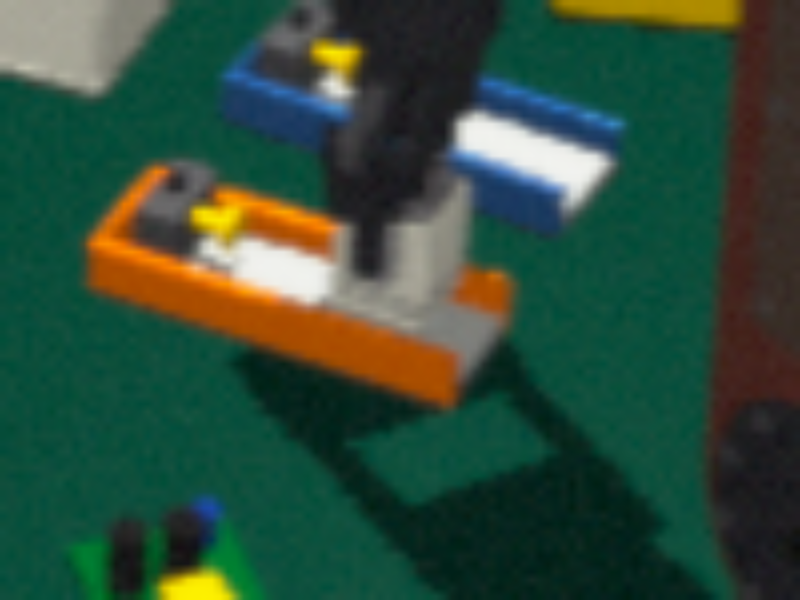

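The unit is between the walls (crop ~(400,270)) with no contact force. Lowering to the floor slowly.

```bash
python3 g.py .436,-.1401,.0355,7
```

```text
dp [-0.0, 0.0, 0.014] twist -0.0 rows>= 1
[0.436, -0.1401, 0.0355, 6.999]
```

Call:
apply_moves(dp=[[0,0,0.002],[0,0,0.004],[0,0,0.006],[0,0,0.008],[0,0,0.01],[0,0,0.012],[0,0,0.014],[0,0,0.014],[0,0,0.014]], twist=[[0,0,0],[0,0,0],[0,0,0],[0,0,0],[0,0,0],[0,0,0],[0,0,0],[0,0,0],[0,0,0]])

```text
time_s: 14.9
tool_pos: [0.4354, -0.1402, 0.0357]
tool_rot: [-180.0, 0.0, 7.0]
wrist_force: [-0.3, -0.6, -2.0]
opening: 0.0464
```

Run:
```python
from h import *
s=grab('side','side12.png')['pixels']
a=cv2.resize(s[150:225,310:410],(800,600));cv2.imwrite('pics/s12c.png',a[...,::-1])
o=bot.observe();print(o['time_s'],o['tool_pos'],o['tool_rot'],o['wrist_force'],o['opening'])
```

```text
14.95 [ 0.43553387 -0.14025904  0.03578478] [-1.79995197e+02  6.64738771e-03  6.99690643e+00] [ 0.40063957 -0.40130134 -1.74973521] 0.045700003382799545
```

View pics/s12c.png

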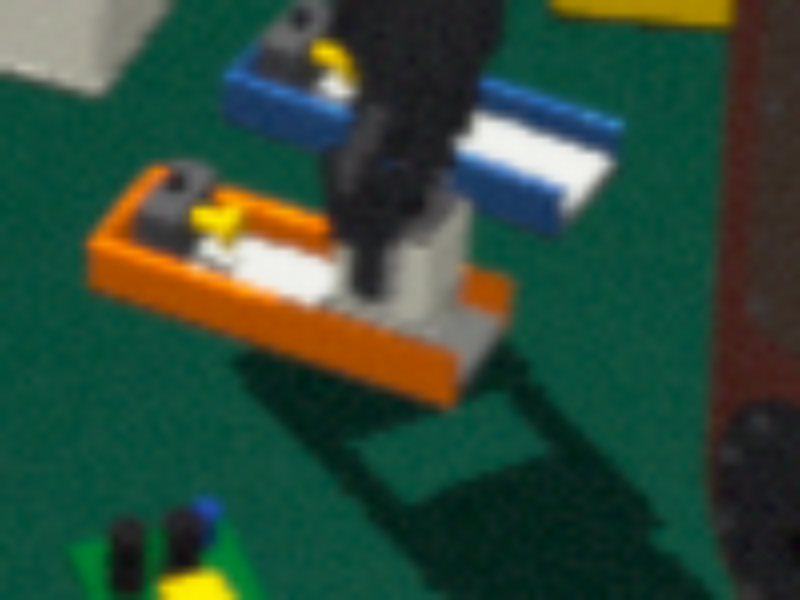

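Weight still shows on the wrist, so it isn't fully down. I'll go a little lower.

```bash
python3 g.py .436,-.1401,.0331,7
```

```text
dp [-0.0, 0.0, 0.0032] twist -0.0 rows>= 1
[0.436, -0.1401, 0.0331, 6.999]
```

Call:
apply_moves(dp=[[0,0,0.0008],[0,0,0.0016],[0,0,0.0024],[0,0,0.0032],[0,0,0.0032],[0,0,0.0032],[0,0,0.0032]], twist=[[0,0,0],[0,0,0],[0,0,0],[0,0,0],[0,0,0],[0,0,0],[0,0,0]])

```text
time_s: 15.53
tool_pos: [0.4356, -0.1403, 0.0334]
tool_rot: [-180.0, -0.0, 7.0]
wrist_force: [-0.7, -0.4, -2.2]
opening: 0.046
```

Run:
```python
from h import *
for i in range(5):
    viewer.read_camera('top')
    o=bot.observe();print(o['time_s'],o['tool_pos'],o['wrist_force'].round(2),o['opening'])
s=grab('side','side13.png')['pixels']
a=cv2.resize(s[150:225,310:410],(800,600));cv2.imwrite('pics/s13c.png',a[...,::-1])
```

```text
15.5833 [ 0.43559181 -0.14027834  0.03346171] [ 0.43 -0.07 -2.03] 0.045818942769931564
15.6333 [ 0.43559188 -0.14028534  0.03348062] [-0.79  0.96 -1.4 ] 0.046068755880443936
15.6833 [ 0.43559093 -0.14028385  0.03349485] [ 0.19 -0.54 -1.38] 0.04584329022066437
15.7333 [ 0.43562616 -0.14028059  0.0335003 ] [-0.3   0.19 -1.54] 0.04609943313289785
15.7833 [ 0.43558953 -0.14029984  0.03347252] [-0.69  0.19 -2.32] 0.04598896150073726
```

View pics/s13c.png

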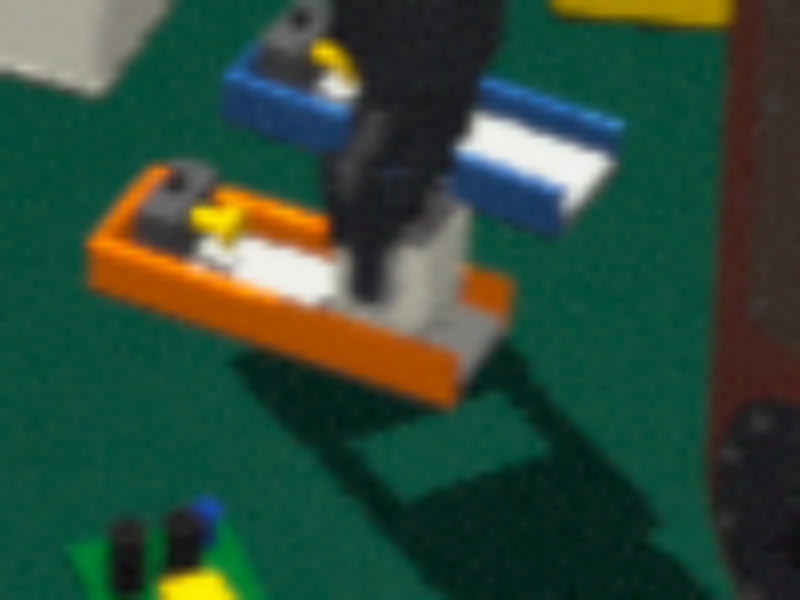

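The force averages about −1.7 N, which is still the full weight, so the unit hangs slightly above the floor. Continuing in small steps.

```bash
python3 g.py .436,-.1401,.0307,7
```

```text
dp [-0.0, 0.0, 0.0032] twist -0.0 rows>= 1
[0.436, -0.1401, 0.0307, 6.999]
```

Call:
apply_moves(dp=[[0,0,0.0008],[0,0,0.0016],[0,0,0.0024],[0,0,0.0032],[0,0,0.0032],[0,0,0.0032]], twist=[[0,0,0],[0,0,0],[0,0,0],[0,0,0],[0,0,0],[0,0,0]])

```text
time_s: 16.33
tool_pos: [0.4357, -0.1403, 0.0312]
tool_rot: [180.0, -0.0, 7.0]
wrist_force: [-0.4, 0.0, 0.1]
opening: 0.0459
```

Run:
```python
from h import *
f=[]
for i in range(8):
    viewer.read_camera('top')
    o=bot.observe();f.append(o['wrist_force'])
print(o['time_s'],o['tool_pos'],np.mean(f,0),np.std(f,0))
s=grab('side','side14.png')['pixels']
a=cv2.resize(s[150:225,310:410],(800,600));cv2.imwrite('pics/s14c.png',a[...,::-1])
```

```text
16.7333 [ 0.4356186  -0.14030133  0.03110929] [-0.50107623  0.07810481  0.11991202] [0.39822974 0.52175241 0.29552208]
```

View pics/s14c.png

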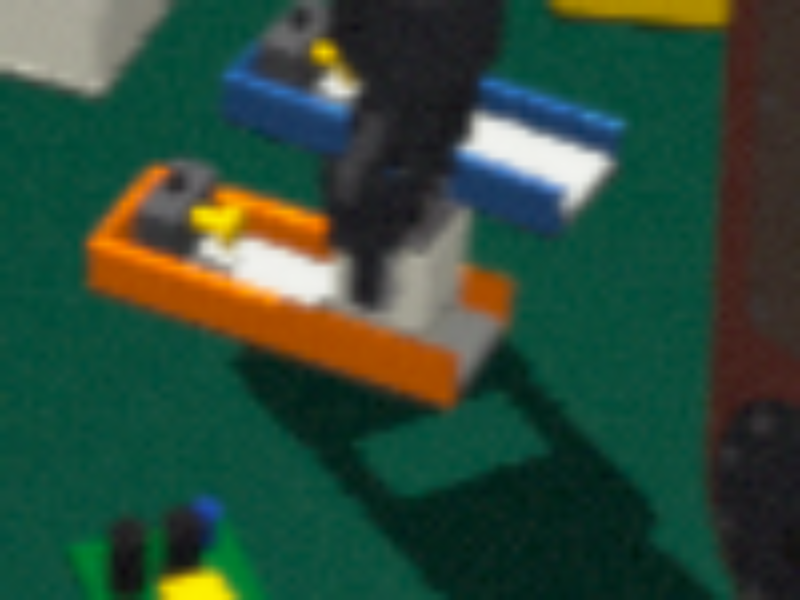

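Force is now about 0, so the floor carries the unit's roughly 1.6 N. The finger at crop ~(370,295) is clear above the wall. Sliding along the lane, first 42 mm, short of the pin.

Call:
apply_moves(dp=[[0.005,0,0],[0.012,0,0],[0.02,0,0],[0.028,0,0],[0.036,0,0],[0.044,0,0],[0.05,0,0],[0.056,0,0],[0.056,0,0],[0.056,0,0]], twist=[[0,0,0],[0,0,0],[0,0,0],[0,0,0],[0,0,0],[0,0,0],[0,0,0],[0,0,0],[0,0,0],[0,0,0]])

```text
time_s: 17.62
tool_pos: [0.4783, -0.1352, 0.0313]
tool_rot: [180.0, -0.1, 7.0]
wrist_force: [1.1, 0.4, -0.4]
opening: 0.0456
```

Run:
```python
from h import *
f=[]
for i in range(6):
    viewer.read_camera('top')
    o=bot.observe();f.append(o['wrist_force'])
print(o['time_s'],o['tool_pos'],o['tool_rot'],np.mean(f,0),o['opening'])
s=grab('side','side15.png')['pixels'];t=grab('top','top15.png')['pixels']
a=cv2.resize(s[150:225,310:410],(800,600));cv2.imwrite('pics/s15c.png',a[...,::-1])
a=cv2.resize(t[155:215,360:440],(800,600));cv2.imwrite('pics/t15c.png',a[...,::-1])
```

```text
17.9167 [ 0.47734265 -0.13528586  0.03118815] [ 1.79984487e+02 -3.03946094e-02  6.98564829e+00] [ 0.49220325  0.10383503 -0.19616597] 0.045834092678124404
```

View pics/s15c.png

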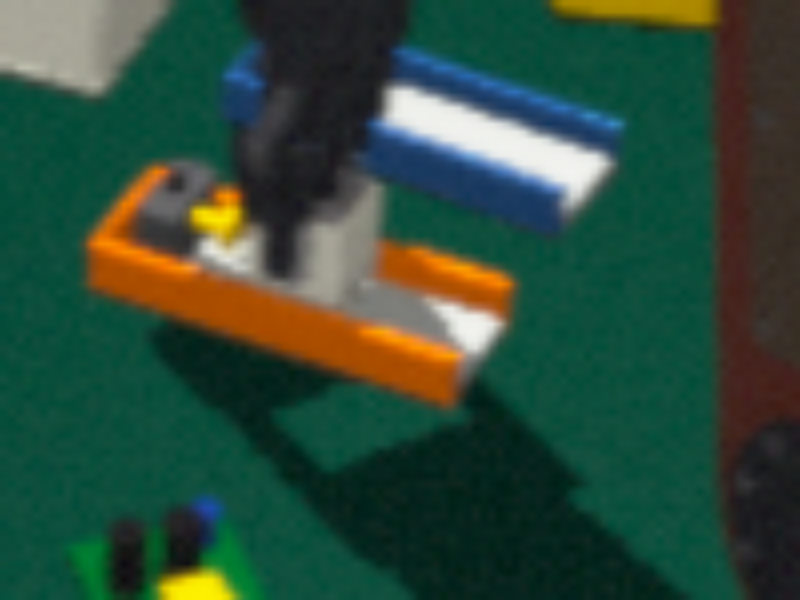

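View pics/t15c.png

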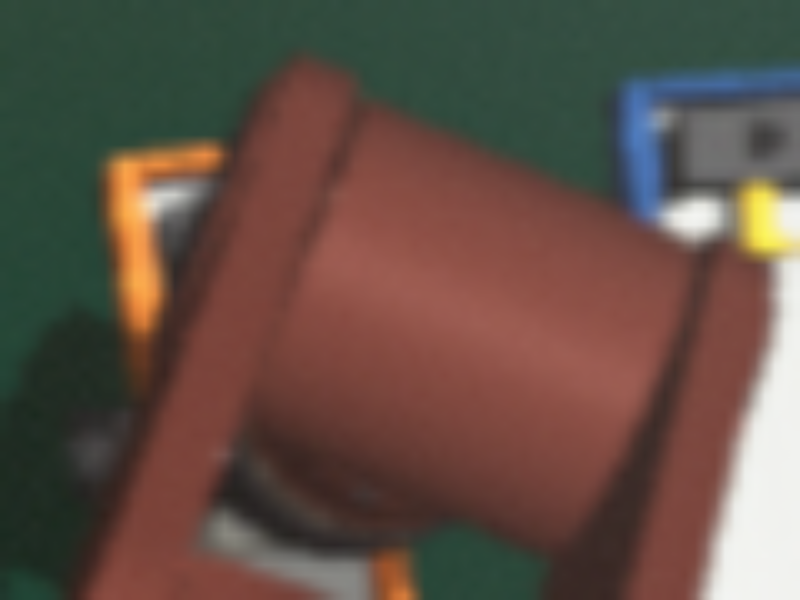

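The unit is near the pin (side crop: pin face ~(243,222), unit's front edge ~(258,250)) and not touching yet. Creeping on at 1.5 mm per row.

Call:
apply_moves(dp=[[0.002,0,0],[0.004,0,0],[0.006,0,0],[0.008,0,0],[0.01,0,0],[0.012,0,0]], twist=[[0,0,0],[0,0,0],[0,0,0],[0,0,0],[0,0,0],[0,0,0]])

```text
time_s: 18.52
tool_pos: [0.4861, -0.134, 0.0309]
tool_rot: [-180.0, 0.0, 7.0]
wrist_force: [-1.3, 0.4, 1.5]
opening: 0.0456
```

Call:
apply_moves(dp=[[0.002,0,0],[0.004,0,0],[0.004,0,0]], twist=[[0,0,0],[0,0,0],[0,0,0]])

```text
time_s: 18.77
tool_pos: [0.4896, -0.1336, 0.0311]
tool_rot: [180.0, -0.0, 7.0]
wrist_force: [0.4, -0.1, 0.2]
opening: 0.0461
```

Call:
apply_moves(dp=[[0.002,0,0],[0.004,0,0],[0.004,0,0]], twist=[[0,0,0],[0,0,0],[0,0,0]])

```text
time_s: 19.02
tool_pos: [0.4914, -0.1334, 0.0309]
tool_rot: [-180.0, 0.1, 7.0]
wrist_force: [-2.8, -0.9, 1.3]
opening: 0.0461
```

Run:
```python
from h import *
f=[]
for i in range(6):
    viewer.read_camera('top')
    o=bot.observe();f.append(o['wrist_force'])
print(o['time_s'],o['tool_pos'],o['tool_rot'],np.mean(f,0),o['opening'])
s=grab('side','side16.png')['pixels']
a=cv2.resize(s[150:225,310:410],(800,600));cv2.imwrite('pics/s16c.png',a[...,::-1])
```

```text
19.3167 [ 0.49149637 -0.13334059  0.03087351] [-1.79985412e+02  7.56757565e-02  7.00716895e+00] [-4.19754772 -0.83954336  2.10412865] 0.045416118468448174
```

View pics/s16c.png

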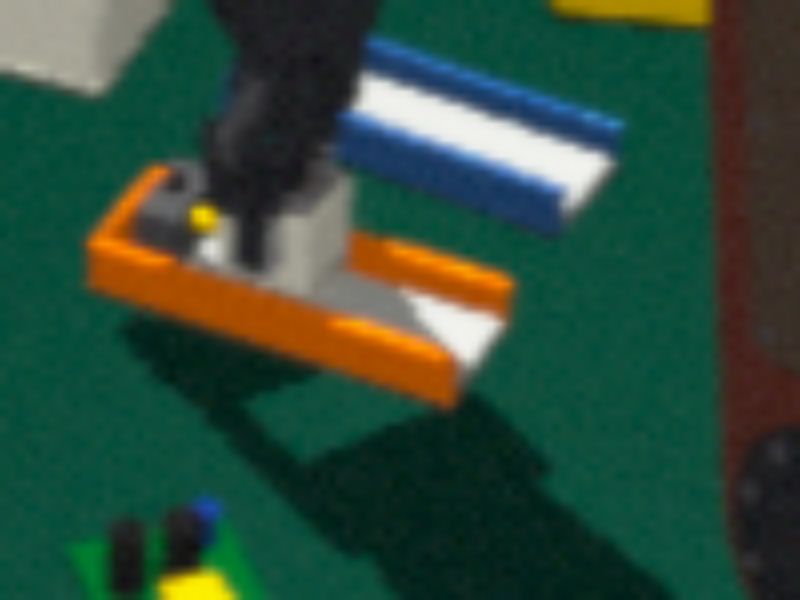

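Contact with the pin: x-force −4.2 N at TCP x≈0.491, with the unit's front at the pin (crop ~(205,218)). Now pushing about 10.5 mm, slowly.

Call:
apply_moves(dp=[[0.001,0,0],[0.002,0,0],[0.003,0,0],[0.004,0,0],[0.005,0,0],[0.006,0,0],[0.007,0,0],[0.007,0,0]], twist=[[0,0,0],[0,0,0],[0,0,0],[0,0,0],[0,0,0],[0,0,0],[0,0,0],[0,0,0]])

```text
time_s: 20.03
tool_pos: [0.496, -0.1326, 0.0306]
tool_rot: [-180.0, 0.2, 7.0]
wrist_force: [-6.0, -1.9, 2.9]
opening: 0.0462
```

Call:
apply_moves(dp=[[0.001,0,0],[0.002,0,0],[0.003,0,0],[0.004,0,0],[0.005,0,0],[0.005,0,0],[0.005,0,0]], twist=[[0,0,0],[0,0,0],[0,0,0],[0,0,0],[0,0,0],[0,0,0],[0,0,0]])

```text
time_s: 20.62
tool_pos: [0.4996, -0.1321, 0.0305]
tool_rot: [-180.0, 0.2, 7.0]
wrist_force: [-5.8, -0.4, 2.7]
opening: 0.0458
```

Run:
```python
from h import *
f=[]
for i in range(6):
    viewer.read_camera('top')
    o=bot.observe();f.append(o['wrist_force'])
print(o['time_s'],o['tool_pos'],o['tool_rot'],np.mean(f,0),o['opening'])
s=grab('side','side17.png')['pixels']
a=cv2.resize(s[150:225,310:410],(800,600));cv2.imwrite('pics/s17c.png',a[...,::-1])
```

```text
20.9167 [ 0.49959726 -0.1320894   0.03050422] [-179.95379502    0.18281268    7.01869451] [-5.85741585 -1.41678725  2.39778393] 0.045633469606615705
```

View pics/s17c.png

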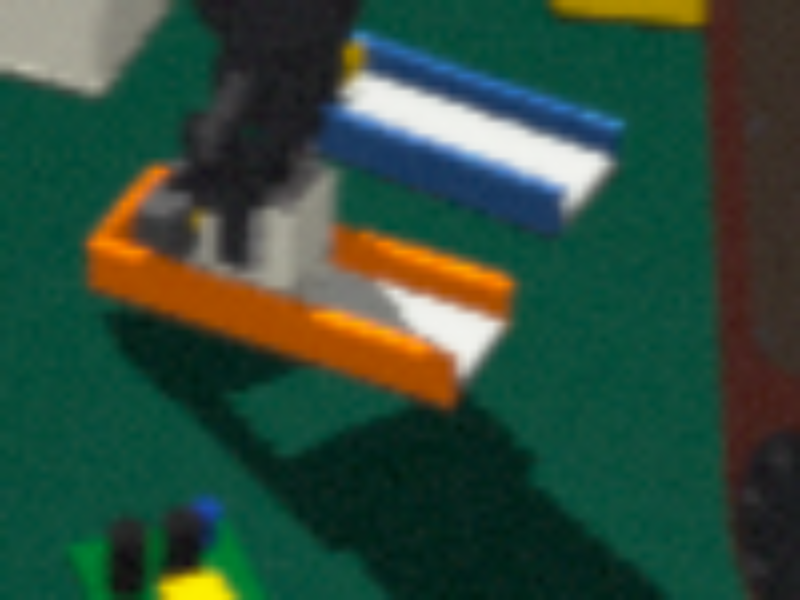

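Steady drag of about 6 N, with no hard end, and the pin about 8–9 mm in. Pushing another 3 mm for margin.

Call:
apply_moves(dp=[[0.001,0,0],[0.002,0,0],[0.003,0,0],[0.004,0,0],[0.004,0,0],[0.004,0,0]], twist=[[0,0,0],[0,0,0],[0,0,0],[0,0,0],[0,0,0],[0,0,0]])

```text
time_s: 21.47
tool_pos: [0.5026, -0.1318, 0.0305]
tool_rot: [-180.0, 0.2, 7.0]
wrist_force: [-5.4, -1.6, 2.2]
opening: 0.0458
```

Call:
apply_moves(dp=[[0,0,0],[0,0,0],[0,0,0],[0,0,0],[0,0,0],[0,0,0],[0,0,0],[0,0,0]], twist=[[0,0,0],[0,0,0],[0,0,0],[0,0,0],[0,0,0],[0,0,0],[0,0,0],[0,0,0]], jaw=0.25)

```text
time_s: 22.13
tool_pos: [0.5042, -0.1319, 0.0311]
tool_rot: [180.0, -0.0, 7.0]
wrist_force: [-0.7, 0.1, 0.2]
opening: 0.0641
```

Run:
```python
from h import *
s=grab('side','side18.png')['pixels']
a=cv2.resize(s[150:225,310:410],(800,600));cv2.imwrite('pics/s18c.png',a[...,::-1])
o=bot.observe();print(o['time_s'],o['tool_pos'],o['tool_rot'],o['wrist_force'],o['opening'])
```

```text
22.1833 [ 0.50413173 -0.1318621   0.03105368] [ 1.79999034e+02 -1.12155848e-02  6.99366759e+00] [-0.06935338  0.73210806 -1.15911668] 0.06422467527939646
```

View pics/s18c.png

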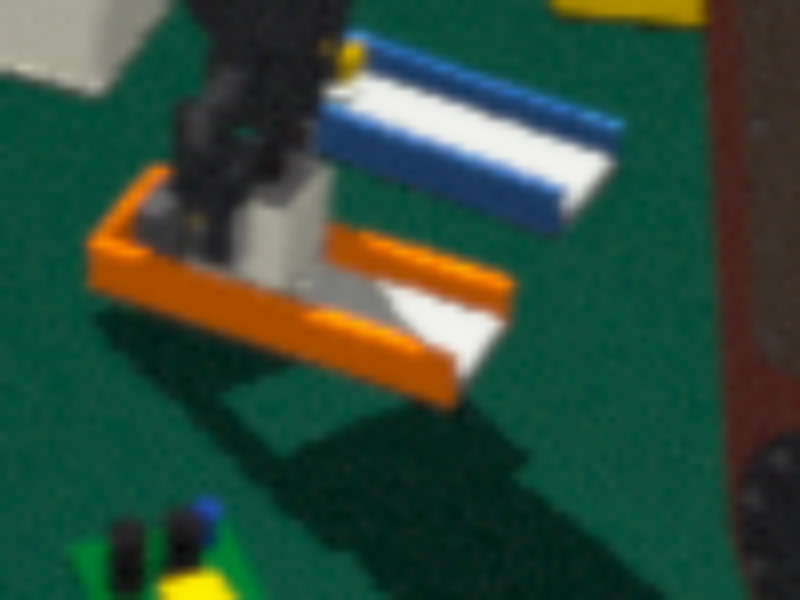

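The unit stands upright against the stop (crop ~(285,220)), the fingers are open to 64 mm and the force is near zero. Raising straight up, then backing away for a clear view.

Call:
apply_moves(dp=[[0,0,-0.01],[0,0,-0.03],[0,0,-0.06],[0,0,-0.1],[0,0,-0.14],[0,0,-0.18],[0,0,-0.22],[0,0,-0.22]], twist=[[0,0,0],[0,0,0],[0,0,0],[0,0,0],[0,0,0],[0,0,0],[0,0,0],[0,0,0]])

```text
time_s: 22.85
tool_pos: [0.5086, -0.1336, 0.2044]
tool_rot: [179.6, -0.7, 7.0]
wrist_force: [0.9, -1.0, 0.7]
opening: 0.0642
```

Call:
apply_moves(dp=[[0,-0.04,0],[0,-0.09,0],[0,-0.14,0],[0,-0.19,0],[0,-0.24,0],[0,-0.29,0],[0,-0.32,0],[0,-0.35,0],[0,-0.35,0],[0,-0.35,0]], twist=[[0,0,0],[0,0,0],[0,0,0],[0,0,0],[0,0,0],[0,0,0],[0,0,0],[0,0,0],[0,0,0],[0,0,0]])

```text
time_s: 23.68
tool_pos: [0.4717, 0.1295, 0.1961]
tool_rot: [180.0, -0.0, 7.2]
wrist_force: [0.1, -0.2, -0.2]
opening: 0.0641
```

Run:
```python
from h import *
S=grab('side','side19.png');T=grab('top','top19.png');s=S['pixels'];t=T['pixels']
a=cv2.resize(s[140:200,300:400],(800,480),interpolation=cv2.INTER_CUBIC);cv2.imwrite('pics/s19c.png',a[...,::-1])
a=cv2.resize(t[155:240,365:460],(665,595),interpolation=cv2.INTER_CUBIC);cv2.imwrite('pics/t19c.png',a[...,::-1])
o=bot.observe();print(o['time_s'],o['tool_pos'],o['wrist_force'],o['opening'])
```

```text
23.7833 [0.4720882  0.12810802 0.19607261] [-0.30549393 -0.13166846 -0.29690927] 0.06423594257151698
```

View pics/s19c.png

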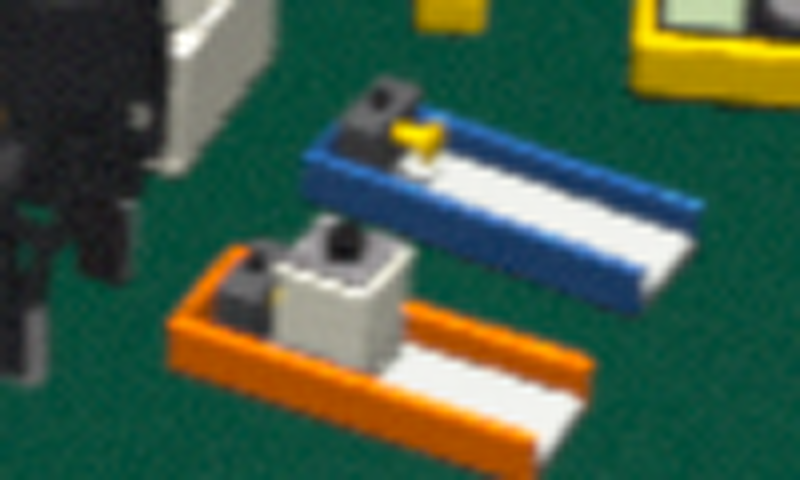

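View pics/t19c.png

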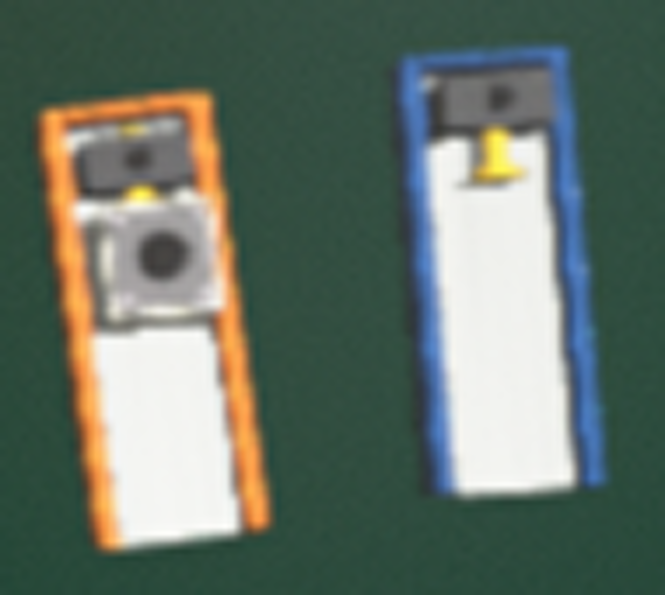

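View pics/top19.png

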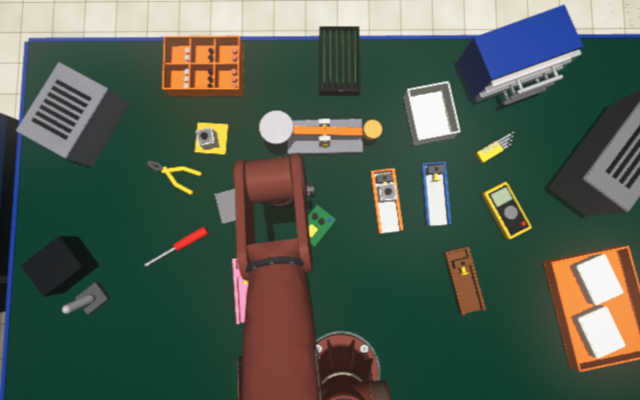

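The unit stands upright in the orange lane (top crop ~(160,255)) against the pin. The pin is mostly in, with its tail showing behind the stop at ~(133,128). The blue pin is still fully out, and the rest of the bench looks unchanged. The arm is clear, so I'm handing in.

```bash
python3 -c "
from bench import bot
print(bot.job_done())"
```

```text
the job is handed in; nothing more can be done
None
```

The white unit from the grey pad is an empty housing, so it now stands upright in the orange lane. It has pushed the yellow pin in about 11 mm; half way is 7 mm. I handed the job in at about 24 s of the 59 s allowed.

- **Weighing:** after I let go, the beam settled with the pan clearly above level. A second look about 0.5 s later showed no change. The lift force of roughly 1.3–2 N also fits an empty unit.
- **Setting down and sliding:** I lowered the unit onto the open end of the orange lane until the floor carried its weight. I then slid it to the pin at a creep, with about 6 N along the lane and no hard end felt.
- **Last checks:** I opened the gripper and backed it clear. The pictures show the unit upright against the pin, the blue pin fully out, and the second unit and the rest of the bench unmoved as far as they could be seen. The arm hid part of the circuit board and the pink look-alike lane in the last top view.
- **What disagreed:** the side camera read about 1 px off in height compared with the top camera and the arm, so I relied on the top view for the lane. My height for the unit in the gripper was also about 3–4 mm off, so I lowered it the last few mm in small steps until the force showed it was down. The pin depth comes from how far the arm moved after contact, not from a direct measurement.

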